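Pack out a short-throw cam clamp

TASK

The casting in the cam-clamp fixture is loose: the gap between it and the jaw is wider than the short throw of the clamp. With the lever open, add packing plates from the wooden rack, standing upright side by side in that gap and right down on the base, until the gap is snug and no further plate will go in; a plate that is not needed stays in the rack, or goes back there. Then swing the lever anticlockwise until the clamp grips the casting tight against the fence, and let go.

Things in the scene. Friction and masses are not known exactly. Their poses are not given: they have to be found in the camera images.
- fixture: Steel base plate of the fixture, 130 mm (x) by 280 mm (y) by 16 mm thick, fixed to the bench. Origin: centre of its underside. Along its y axis, from +y to -y, stand on it: the fence, the casting, the gap, the jaw, the cam and lever. Its x axis runs along the gap.
- fence: Fixed steel fence bolted to the base, 104 mm wide (x), 22 mm thick, 46 mm high. Origin: on the base's top, at the foot of its flat face, which looks to the fixture's -y; the casting stands against that face.
- casting: Loose aluminium axle block, 90 mm (x) by 60 mm (y) by 45 mm high, 0.4 to 0.9 kg, with a 28 mm upright bore (a raised ring round it makes it 48 mm high there). Stands on the base against the fence. Origin: centre of its underside.
- casting_face (a point): Middle of the top edge of the casting's flat face that looks toward the jaw (45 mm above the base's top). Axes: x along the gap, y away from the jaw, z up.
- jaw_face (a point): Middle of the top edge of the jaw's flat face toward the casting (45 mm above the base's top; 100 mm wide; its upper 10 mm slope back by 6 mm as a lead-in, this point lies in the face's plane). y points to the casting. Gap = y distance from here to casting_face: 8.5 to 18.2 mm with the lever open (one or two plates). The lever moves the jaw 6.33 mm a radian, 9.5 mm at most.
- far_tab (a point): Centre of the grip tab of the plate whose tab stands at one end of the plate. Bare aluminium plate 98 mm wide (its x), 6 mm thick (its y), 46 mm high (z up), 0.09 kg; bottom edges chamfered 1.4 mm; tab 12 mm wide, rising 33 mm from the top edge. This point: 42 mm along the plate's +x from the plate's middle, 63 mm above the plate's bottom edge, 17 mm above its top edge. Starts upright in any one of the rack's slots, its x along the rack's x.
- mid_tab (a point): Centre of the grip tab of the plate whose tab stands at the middle of the plate. Bare aluminium plate 98 mm wide (its x), 6 mm thick (its y), 46 mm high (z up), 0.09 kg; bottom edges chamfered 1.4 mm; tab 12 mm wide, rising 33 mm from the top edge. This point: above the plate's middle, 63 mm above the plate's bottom edge, 17 mm above its top edge. Starts upright in any one of the rack's slots, its x along the rack's x.
- near_tab (a point): Centre of the grip tab of the plate whose tab stands at the other end of the plate. Bare aluminium plate 98 mm wide (its x), 6 mm thick (its y), 46 mm high (z up), 0.09 kg; bottom edges chamfered 1.4 mm; tab 12 mm wide, rising 33 mm from the top edge. This point: 42 mm along the plate's -x from the plate's middle, 63 mm above the plate's bottom edge, 17 mm above its top edge. Starts upright in any one of the rack's slots, its x along the rack's x.
- rack: Wooden block fixed to the bench, 122 mm (x) by 80 mm (y) by 34 mm high, with three slots along x, 102 mm by 9 mm and 24 mm deep, at y = -26, 0 and +26 mm; the plates stand upright in them with their bottom edges 10 mm above the bench. Origin: centre of its underside.
- lever (a joint): Angle of the clamp's lever: 0 open, grows anticlockwise seen from above as it is swung shut, stop at 1.5 rad. It turns stiffly (about 3 N at the knob), stays where it is left, and stiffens once the jaw presses on the packed gap; about 0.1 rad beyond that (8 to 12 N at the knob) it grips well.
- lever_knob (a point): Centre of the grip part of the upright black round knob at the lever's end: 20 mm diameter, 36 mm high, this point 20 mm above the knob's lower end, 95 mm from the pivot.
- lever_pivot (a point): Point on the lever's upright axis at the height of the knob's centre; fixed. With the lever open the knob lies 86 mm toward the fixture's -x and 40 mm toward its -y from here.
Mind the look-alikes: they are no part of the job. What is shaped like the part that bears mid_tab but green is not meant.

How it is judged:
By the outcome, as a careful person would: the job done as asked, in the order asked, and still so for the second after the job is handed in, with the robot touching nothing.
It also fails if it takes over 67 s, if anything falls off the work surface, if the arm or the gripper's body presses on something with over 40 N, if the wrist force passes 120 N, or if a joint passes its speed limit or range.

ROBOT

A 7-joint arm with a two-finger parallel gripper is mounted at the origin on the work surface; the furniture and walls round the work are solid. World frame = base frame: x ahead of the robot, y to its left, z up, the work surface at z = 0. Lengths are in m, angles in rad, forces in N, time in s.
With the tool pointing down it reaches from about 0.4 to 0.85 m from the base axis. Payload 10.4 kg.
Tool frame: the origin (TCP) lies between the finger pads; the fingertips stand 22 mm ahead of it and the grasp point (between the pads) lies 3 mm ahead of it; x points along the fingers, y is the direction in which the jaws open and shut, and the axes are right-handed (so a half turn about x gives the same grasp; the last joint's range is limited). The gripper opens to 85 mm and grips with 20 to 120 N. Pads are 22 mm wide; open, the fingers measure 114 mm over their backs; the gripper's body (76 mm by 85 mm) begins 54 mm behind the grasp point. The pads swing forward as they close: fully open they stand 13 mm farther back than shut.
Start: joints at [-1.137, 0.332, -0.065, 1.46, 0.022, 1.35, -0.088], TCP at [0.276, 0.561, 0.253] pointing down, gripper open.
Joint ranges: [-2.6, 2.6], [-0.5, 2.12], [-1.47, 1.34], [0.16, 2.42], [-1.27, 4.41], [0.06, 2.06], [-2.6, 2.6]. Speed limits (rad/s): [2.22, 2.22, 2.79, 2.79, 3.14, 3.14, 3.14].

INTERFACE

Orientations are given as [roll, pitch, yaw] about the fixed x, y, z axes, in that order (R = Rz(yaw) Ry(pitch) Rx(roll)).
In Python, from cell import get_obs, read_camera, get_calibration, close_job gives the robot as it stands.
- The arm moves only by the tool jog_arm, never from a script. Its argument "rows" is a list that holds one entry, the list of rows, each a list of 7 numbers: the turn, a rotation vector about the tool's x, y, z in degrees, then the shift along the tool's x, y, z in mm, then the finger opening in mm, from 0 to 85.4. A call has 1 to 10 rows; each row is the pose to reach, as a shift and turn from the pose commanded when the call began, along the tool's axes at that moment; what a row does not reach only later rows make up. A row lasts 1/12 s, in which the tool goes at most 41.7 mm and 7.16 degrees, less where a joint would pass 70% of its speed; a pose out of reach is approached as far as the arm can. A call with a gripper value outside its range is refused whole. The fingers move at their own pace and stop on an object; the grip force is fixed at half the most. Time passes only in rows, so rows that repeat a pose let the fingers close. It gives the time, the measured TCP pose, the force and the opening at its end, in the units of the state.
- get_obs(): the state, without advancing time (a new reading comes with each control period).
- read_camera(name): name is "scene" or "top" or "wrist"; returns (picture, depth): 400x640x3 uint8, red, green, blue; 400x640 float32, m along the optical axis (not along the pixel's ray), 0 where there is no reading.
- get_calibration(name): a dict with "K" (3x3 intrinsics, pixels), "k1" (the pictures are not rectified: a ray, as slopes to the right and down, at radius r is drawn at 1 + k1 r^2 times it, then the intrinsics apply), "R" (3x3) and "t" (3): a world point X has camera coordinates R X + t. Camera axes: x right, y down, z forward; pixel columns grow to the right and rows downward; lengths in m; the calibration is good to about 2 mm. A picture is of the moment at which its call begins: read the wrist's pose just before it. get_calibration takes no time and is no camera call; for the wrist camera it gives the pose at the moment of the call.
- close_job(): hands the job in, once; it reports no verdict.
The state is a dict: "time": time; "joint_positions": joint angles; "joint_velocities": joint speeds; "joint_efforts": joint torques, N m; "eef_pos": TCP position; "tcp_rot": TCP orientation; "ft_force": force on the tool from outside, world axes, zero at the start; "wrist_torque": the same for the moment, N m; "finger_gap": opening from 0.0 (shut) to 1.0 (fully open).
Only numpy, scipy, OpenCV 4.12 (cv2) and the standard library are available. Lean on these libraries where they do the work, as an engineer would, in place of code of your own. Each camera call takes 0.05 s, during which the arm holds its last target.

## Working session

There is one attempt and no reset: what is moved stays moved. The work goes in short steps, Python scripts to look and compute and a tool call to move; the robot and the scene stay as the last step left them, time stands still between calls to the robot, and variables do not carry over. Pictures are saved under pics/ and viewed, and the job is handed in when it is done.

Besides the shell and the picture viewer there is one more tool, called after "Call:" by a JSON object that holds its "fn" and its "kwargs". jog_arm: Moves the arm, as the interface text tells. Its arguments: {"type":"object","properties":{"rows":{"type":"array","items":{"type":"array","items":{"type":"array","items":{"type":"number"}}}}},"required":["rows"]}

```bash
ls; mkdir -p pics; python3 - <<'E'
from cell import *
import cv2,numpy as np
o=get_obs();print(o)
for n in ["scene","top","wrist"]:
    c=get_calibration(n);print(n,c)
    p,d=read_camera(n);cv2.imwrite(f"pics/{n}0.png",p[:,:,::-1]);np.savez(f"pics/{n}0.npz",p=p,d=d,**{k:np.array(v) for k,v in c.items()})
E
```

```text
pics
{'time': 0.0, 'joint_positions': array([-1.13660522,  0.33288053, -0.06470589,  1.46096481,  0.02157886,
        1.34986684, -0.08847093]), 'joint_velocities': array([-0.00106692,  0.00143141,  0.00025198, -0.00059487,  0.00011379,
        0.00121249,  0.00096274]), 'joint_efforts': array([ 9.11449911e-05, -6.25445151e+01,  4.91073809e-02, -3.91615355e+01,
        1.62816566e-02,  9.87592153e-03, -1.88060409e-05]), 'eef_pos': array([0.27551121, 0.56061358, 0.25249928]), 'tcp_rot': array([-1.54061528,  1.5693713 , -1.99735492]), 'ft_force': array([-0.01154998, -0.50635108,  0.69809396]), 'wrist_torque': array([-0.00930208,  0.03209885,  0.001573  ]), 'finger_gap': 1.0010327508569936}
scene {'K': array([[415.63135597,   0.        , 317.81021085],
       [  0.        , 415.63135597, 199.16091694],
       [  0.        ,   0.        ,   1.        ]]), 'k1': 0.02916240581494323, 'R': array([[-0.15389668,  0.98786705, -0.02084462],
       [ 0.60893717,  0.07820854, -0.7893535 ],
       [-0.77814608, -0.13417195, -0.613585  ]]), 't': array([-0.05184127, -0.18649703,  1.2688671 ])}
top {'K': array([[374.01757776,   0.        , 317.6445854 ],
       [  0.        , 374.01757776, 201.16285957],
       [  0.        ,   0.        ,   1.        ]]), 'k1': -0.07500063885250356, 'R': array([[-0.00574677, -0.99983135,  0.01744256],
       [-0.99545438,  0.00406163, -0.09515293],
       [ 0.09506604, -0.01791009, -0.99530984]]), 't': array([0.10757845, 0.37174932, 0.89028239])}
wrist {'K': array([[350.13618396,   0.        , 321.17203546],
       [  0.        , 350.13618396, 203.39183514],
       [  0.        ,   0.        ,   1.        ]]), 'k1': -0.00016209067031487597, 'R': array([[ 0.44095727,  0.8975271 , -0.00133522],
       [ 0.8623188 , -0.42324581,  0.27797351],
       [ 0.24892364, -0.12372582, -0.96058781]]), 't': array([-0.62457122, -0.03582825,  0.3788916 ])}
```

View pics/scene0.png

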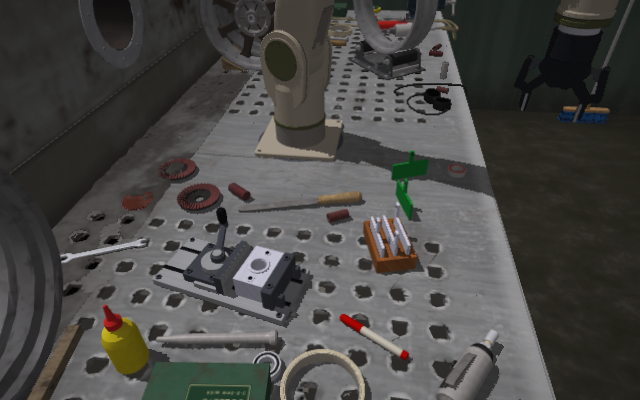

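View pics/top0.png

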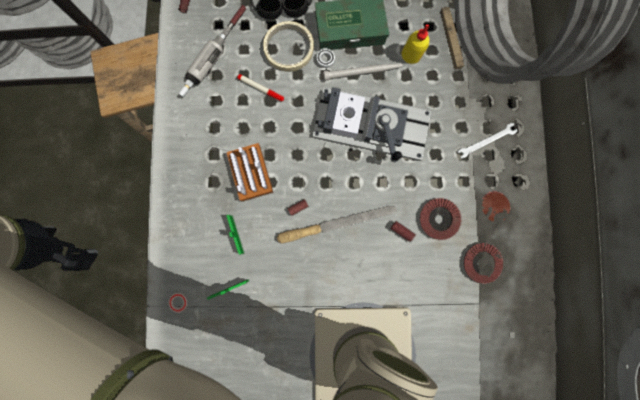

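View pics/wrist0.png

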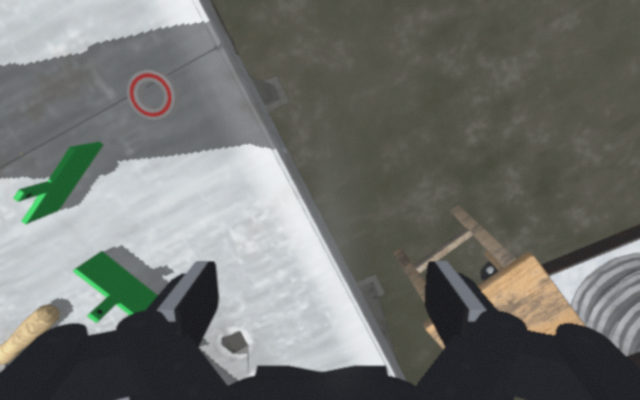

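Scene: the fixture is at about (235,270), with the black knob at (222,215), and the rack with three bare plates is at (388,243). Two green look-alikes lie at (408,168) and (403,198). Top: fixture (372,122), rack (248,172). I'll enlarge these.

```bash
cat > h.py <<'E'
import numpy as np, cv2
from cell import *
def load(f):
    z=np.load(f);return z['p'],z['d'],{k:z[k] for k in ['K','k1','R','t']}
def grab(n,tag):
    c=get_calibration(n);p,d=read_camera(n)
    cv2.imwrite(f"pics/{n}{tag}.png",p[:,:,::-1]);np.savez(f"pics/{n}{tag}.npz",p=p,d=d,**{k:np.array(v) for k,v in c.items()})
    return p,d,c
def ray(c,u,v):
    K=c['K'];xd=np.array([(u-K[0,2])/K[0,0],(v-K[1,2])/K[1,1]]);x=xd.copy()
    for _ in range(20): x=xd/(1+float(c['k1'])*(x@x))
    R=c['R'];d=R.T@np.array([x[0],x[1],1]);o=-R.T@c['t'];return o,d
def onplane(c,u,v,z):
    o,d=ray(c,u,v);return o+d*(z-o[2])/d[2]
def tri(*obs):
    A=np.zeros((3,3));b=np.zeros(3);rs=[ray(*q) for q in obs]
    for o,d in rs:
        d=d/np.linalg.norm(d);P=np.eye(3)-np.outer(d,d);A+=P;b+=P@o
    X=np.linalg.solve(A,b);return X,[np.linalg.norm((np.eye(3)-np.outer(d,d)/(d@d))@(X-o)) for o,d in rs]
def proj(c,X):
    x=c['R']@X+c['t'];s=x[:2]/x[2];s=s*(1+float(c['k1'])*(s@s));return s*c['K'][0,0]+c['K'][:2,2]
def crop(p,x0,y0,x1,y1,s,f):
    im=cv2.resize(p[y0:y1,x0:x1],None,fx=s,fy=s,interpolation=cv2.INTER_CUBIC)
    cv2.imwrite(f,im[:,:,::-1])
E
python3 - <<'E'
from h import *
p,d,c=load("pics/top0.npz");crop(p,215,130,285,210,7,"pics/c1.png");crop(p,300,80,440,165,5.5,"pics/c2.png")
p,d,c=load("pics/scene0.npz");crop(p,350,190,430,280,6,"pics/c3.png");crop(p,150,200,320,325,4.5,"pics/c4.png")
E
```

```text
(no output)
```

View pics/c1.png

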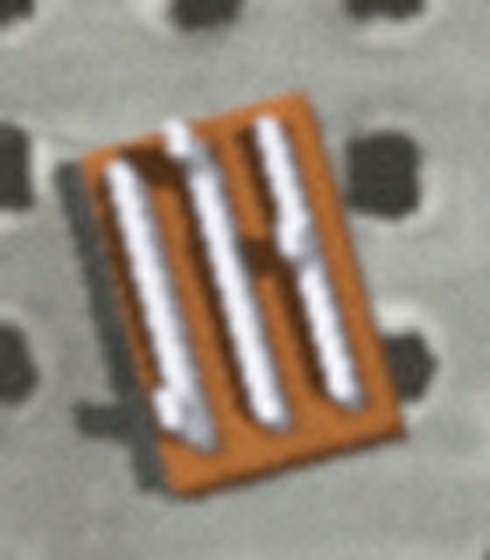

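View pics/c2.png

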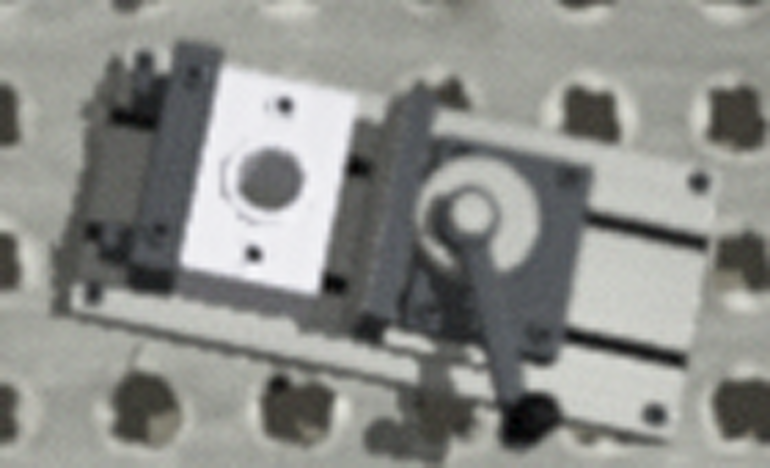

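View pics/c3.png

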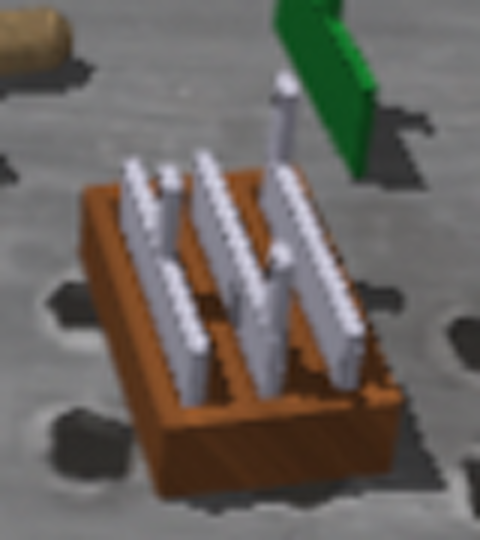

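View pics/c4.png

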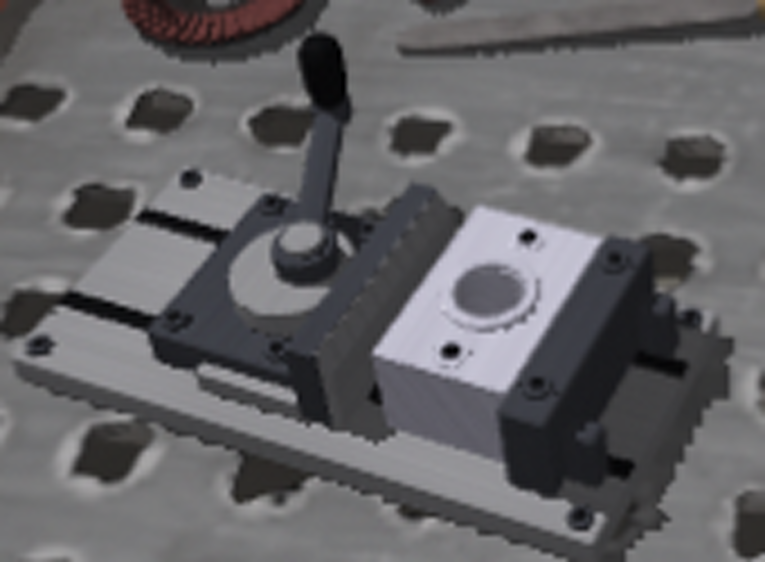

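Top crop: the left slot's plate has its tab at the lower end (native ~(239,188)), the middle slot's at the upper end (~(240,149)), and the right slot's in the middle (~(257,164)). All three are bare. The two green pieces lie outside the rack and are not meant. Next, coarse positions.

```bash
python3 - <<'E'
from h import *
p,d,c=load("pics/top0.npz")
ps,ds,cs=load("pics/scene0.npz")
T=lambda u,v:(215+u/7,130+v/7); F=lambda u,v:(300+u/5.5,80+v/5.5)
S=lambda u,v:(350+u/6,190+v/6); G=lambda u,v:(150+u/4.5,200+v/4.5)
def pr(n,a,b):
    X,e=tri((c,*a),(cs,*b));print(n,X.round(4),np.round(e,4))
pr("left tab top",T(165,405),S(284,85))   # guesses
pr("left tab alt",T(165,405),S(284,245))
pr("mid tab? ",T(178,128),S(284,250))
pr("left end",T(165,405),S(284,85))
pr("midtab right slot",T(297,240),S(170,178))
pr("knob top",F(533,412),G(322,50))
pr("pivot top",F(478,212),G(305,240))
pr("cast corner a",F(357,92),G(475,210)) 
pr("cast c jawside +x",F(357,95),G(375,360))
pr("cast jawside -x",F(318,292),G(475,208))
for u,v,z in [(90,150,.034),(310,92,.034),(405,435,.034),(170,492,.034)]: print(onplane(c,*T(u,v),z).round(4))
for u,v in [(357,95),(318,292),(222,65),(180,268)]: print(onplane(c,*F(u,v),.061).round(4))
cw=get_calibration('wrist');o=get_obs();cam=-cw['R'].T@cw['t'];
from scipy.spatial.transform import Rotation as Ro
Rt=Ro.from_euler('xyz',o['tcp_rot']).as_matrix();print(Rt.round(3));print("cam in tool",Rt.T@(cam-o['eef_pos']));print((cw['R']@Rt).round(3))
E
```

```text
left tab top [0.3966 0.2846 0.0846] [0.0002 0.0002]
left tab alt [0.4055 0.2941 0.0191] [0.0034 0.0034]
mid tab?  [0.4866 0.283  0.088 ] [0.0015 0.0015]
left end [0.3966 0.2846 0.0846] [0.0002 0.0002]
midtab right slot [0.4504 0.2452 0.0832] [0.0021 0.0021]
knob top [ 0.4705 -0.0738  0.0882] [0.0005 0.0005]
pivot top [ 0.5637 -0.0561  0.0617] [0.0032 0.0032]
cast corner a [0.5918 0.0183 0.1188] [0.0176 0.0176]
cast c jawside +x [ 0.6189 -0.0069  0.0553] [0.002 0.002]
cast jawside -x [0.5301 0.0111 0.0563] [0.0009 0.0009]
[0.4921 0.3221 0.034 ]
[0.5121 0.2463 0.034 ]
[0.3926 0.2126 0.034 ]
[0.3735 0.2925 0.034 ]
[ 0.6172 -0.008   0.061 ]
[0.529  0.0108 0.061 ]
[0.6306 0.0507 0.061 ]
[0.5395 0.07   0.061 ]
[[-0.     0.441  0.897]
 [-0.001  0.897 -0.441]
 [-1.    -0.001  0.   ]]
cam in tool [-0.12051331  0.00021324 -0.07097448]
[[ 0.     1.    -0.   ]
 [-0.278  0.     0.961]
 [ 0.961  0.     0.278]]
```

Call:
{"fn": "jog_arm", "kwargs": {"rows": [[[-40,0,0,0,-188,282,30],[-40,0,0,0,-188,282,30],[-40,0,0,0,-188,282,30],[-40,0,0,0,-188,282,30],[-40,0,0,0,-188,282,30],[-40,0,0,0,-188,282,30],[-40,0,0,0,-188,282,30],[-40,0,0,0,-188,282,30],[-40,0,0,0,-188,282,30],[-40,0,0,0,-188,282,30]]]}}

```text
time: 0.98
eef_pos: [0.4482, 0.2632, 0.2533]
tcp_rot: [-1.244, 1.57, -1.01]
ft_force: [0.6, 0.4, -0.7]
finger_gap: 0.354
```

```bash
python3 - <<'E'
from h import *
o=get_obs();print(o['time'],o['eef_pos'],o['tcp_rot'],o['joint_positions'],o['finger_gap'],np.abs(o['joint_velocities']).max())
grab('wrist','1')
E
```

```text
0.9833 [0.44822574 0.26317515 0.25334332] [-1.24425672  1.5695421  -1.01023711] [-0.69171386  0.09838513  0.0772023   1.74195592 -0.0065597   1.30161639
  1.19167751] 0.35377673546571176 0.07235431458847869
```

View pics/wrist1.png

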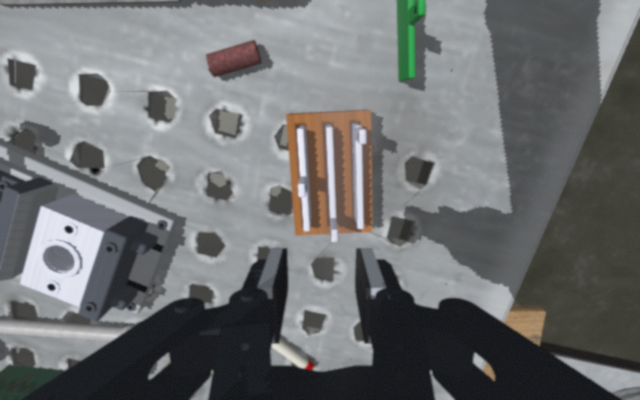

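Call:
{"fn": "jog_arm", "kwargs": {"rows": [[[26,0,0,0,-289,76,30],[26,0,0,10,-289,76,30],[26,0,0,30,-289,76,30],[26,0,0,60,-289,76,30],[26,0,0,60,-289,76,30],[26,0,0,60,-289,76,30],[26,0,0,60,-289,76,30],[26,0,0,60,-289,76,30],[26,0,0,60,-289,76,30]]]}}

```text
time: 1.78
eef_pos: [0.589, 0.0021, 0.1914]
tcp_rot: [-2.238, 1.568, -2.454]
ft_force: [0.1, -0.4, -0.4]
finger_gap: 0.351
```

```bash
python3 - <<'E'
from h import *
o=get_obs();print(o['time'],o['eef_pos'],o['tcp_rot'],o['joint_positions'],o['finger_gap'],np.abs(o['joint_velocities']).max())
p,d,c=grab('wrist','2');crop(p,160,40,480,300,2.4,'pics/w2c.png')
E
```

```text
1.7833 [0.58901143 0.0021256  0.1913571 ] [-2.23755494  1.56772523 -2.45410661] [-0.35287508  0.29956901  0.32709342  1.65663356 -0.09973968  1.20453612
  1.35090465] 0.3514677231055679 0.059265981085982834
```

View pics/w2c.png

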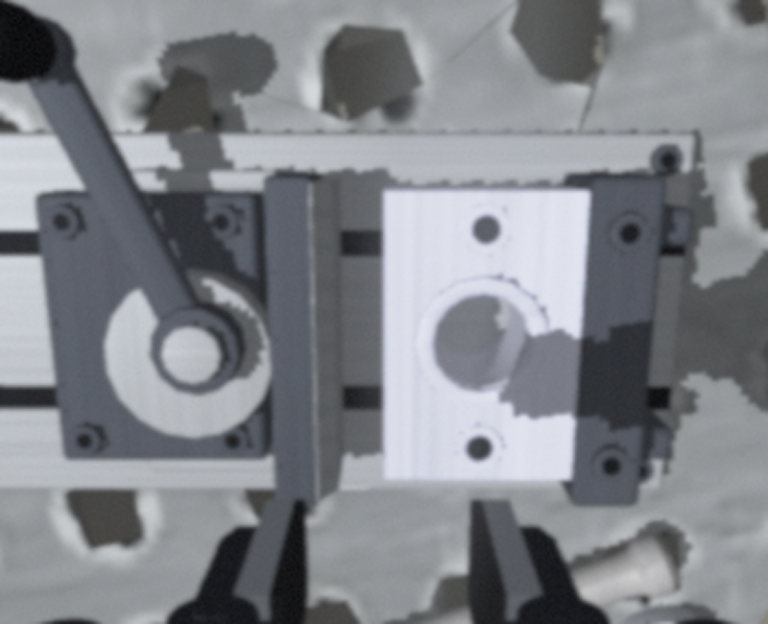

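Wrist crop: the casting's jaw-side top edge is at crop u≈383. The jaw's upper bevel edge is at u≈313 and its foot on the base at u≈341. I'll use these to measure the gap.

```bash
python3 - <<'E'
from h import *
p,d,c=load("pics/wrist2.npz")
crop(p,255,100,345,250,5,'pics/w2d.png')
g=cv2.cvtColor(p,cv2.COLOR_RGB2GRAY)
for v in range(118,236,12): print(v,g[v-2:v+3,262:326].mean(0).astype(int).tolist())
E
```

```text
118 [152, 151, 153, 154, 153, 152, 150, 135, 113, 102, 100, 99, 99, 98, 98, 97, 97, 97, 97, 97, 96, 97, 96, 96, 96, 100, 113, 117, 105, 91, 89, 89, 90, 90, 90, 88, 85, 83, 82, 88, 94, 97, 98, 98, 98, 98, 99, 99, 100, 101, 102, 102, 103, 103, 105, 106, 112, 126, 142, 152, 155, 155, 157, 158]
130 [87, 89, 82, 71, 58, 48, 46, 56, 74, 92, 97, 99, 98, 98, 97, 97, 96, 97, 96, 96, 96, 97, 96, 95, 96, 100, 113, 119, 104, 91, 88, 89, 88, 89, 89, 88, 86, 85, 83, 87, 92, 96, 98, 98, 100, 99, 99, 101, 101, 101, 102, 103, 103, 104, 105, 108, 123, 158, 197, 217, 222, 223, 222, 221]
142 [94, 93, 88, 77, 64, 52, 45, 51, 71, 91, 98, 98, 99, 98, 96, 97, 96, 95, 96, 97, 96, 95, 95, 95, 95, 98, 108, 117, 111, 97, 89, 87, 89, 89, 88, 89, 88, 85, 79, 68, 51, 38, 35, 36, 37, 39, 41, 43, 45, 48, 48, 52, 55, 57, 59, 64, 90, 138, 187, 215, 221, 222, 222, 221]
154 [68, 72, 74, 71, 65, 56, 47, 46, 58, 77, 92, 95, 96, 97, 96, 95, 95, 95, 95, 95, 96, 95, 94, 94, 93, 96, 103, 118, 121, 106, 93, 90, 90, 90, 90, 90, 88, 86, 84, 85, 91, 96, 97, 99, 99, 100, 100, 100, 101, 102, 102, 103, 103, 104, 106, 108, 123, 157, 
[... 1024 characters left out ...]
7, 94, 91, 90, 92, 92, 91, 90, 86, 79, 70, 56, 45, 45, 46, 47, 47, 50, 51, 53, 55, 57, 57, 60, 61, 67, 91, 137, 185, 212, 220, 221, 221, 219]
214 [125, 109, 95, 88, 85, 81, 74, 64, 52, 46, 51, 70, 87, 93, 93, 92, 92, 91, 90, 90, 90, 90, 91, 91, 91, 90, 90, 96, 110, 118, 106, 93, 90, 90, 92, 91, 92, 91, 87, 85, 86, 91, 92, 95, 95, 96, 96, 96, 97, 98, 98, 99, 99, 101, 101, 104, 118, 153, 193, 215, 220, 221, 221, 220]
226 [82, 76, 77, 83, 87, 86, 81, 71, 61, 61, 70, 82, 89, 91, 91, 91, 91, 89, 89, 89, 88, 89, 91, 91, 92, 91, 90, 92, 101, 112, 109, 98, 91, 90, 91, 91, 91, 90, 88, 85, 86, 93, 100, 103, 103, 99, 98, 99, 99, 100, 101, 102, 102, 103, 106, 111, 124, 154, 192, 213, 220, 221, 221, 220]
```

View pics/w2d.png

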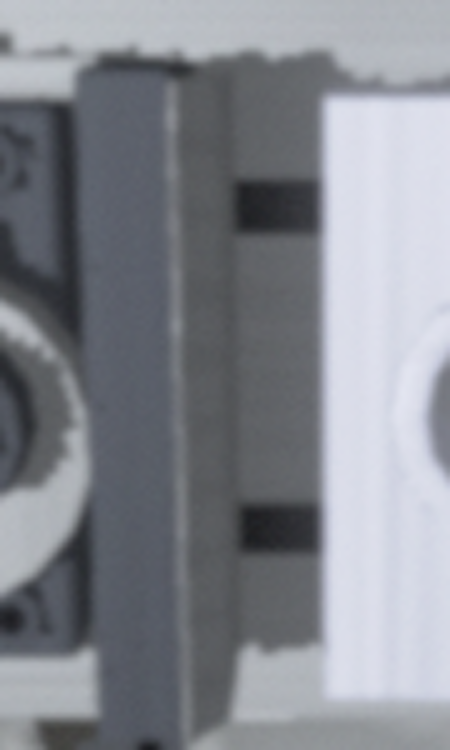

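```bash
python3 - <<'E'
from h import *
p,d,c=load("pics/wrist2.npz")
g=cv2.cvtColor(p,cv2.COLOR_RGB2GRAY).astype(float)
print("depth base/cast",np.median(d[160:190,306:314]),np.median(d[130:140,330:360]), np.median(d[150:200,278:286]))
def edge(v,lo,hi,sgn):
    r=g[v-1:v+2,lo:hi].mean(0);gr=np.maximum(sgn*np.gradient(r),0);k=gr.argmax();s=slice(max(k-2,0),k+3);return lo+(gr[s]*np.arange(lo,hi)[s]).sum()/gr[s].sum()
C=[];F=[];B=[]
for v in list(range(124,234,4)):
    C.append(onplane(c,edge(v,312,326,1),v,.061)[:2])
    F.append(onplane(c,edge(v,298,306,1 if not(136<v<148 or 195<v<208) else -1),v,.016)[:2])
    B.append((onplane(c,289 if 0 else 262+20+np.argmax(g[v-1:v+2,282:296].mean(0)),v,.061))[:2])
def fit(P):
    P=np.array(P);m=P.mean(0)
    vx,vy,x,y=cv2.fitLine(P.astype(np.float32),cv2.DIST_HUBER,0,.001,.001).ravel();
    if vx<0:vx,vy=-vx,-vy
    n=np.array([-vy,vx]);r=(P-[x,y])@n;return np.array([x,y]),np.degrees(np.arctan2(vy,vx)),n,r.std()
for n,P in (("cast",C),("foot",F),("bevel",B)): f=fit(P);print(n,f)
n=fit(C)[2]
print("gap foot",(fit(C)[0]-fit(F)[0])@n*1e3,"gap bevel-6",(fit(C)[0]-fit(B)[0])@n*1e3-6)
# ends of casting face
col=g[:, 324:332].mean(1);print(col[108:130].astype(int),col[228:250].astype(int))
E
```

```text
depth base/cast 0.30092084 0.24697682 0.25524917
cast (array([0.62478536, 0.22679168], dtype=float32), np.float32(1.3303146), array([-0.02321629,  0.99973047], dtype=float32), np.float64(0.00011554517385166895))
foot (array([0., 0.], dtype=float32), np.float32(0.0), array([-0.,  0.], dtype=float32), np.float64(nan))
bevel (array([ 0.5621933 , -0.01511715], dtype=float32), np.float32(-12.352877), array([0.21393198, 0.97684854], dtype=float32), np.float64(0.00021393257229540896))
gap foot 212.22536 gap bevel-6 234.39046
[182 184 185 184 183 177 166 150 133 129 147 183 213 222 223 223 223 223
 223 223 223 223] [220 220 220 220 220 220 220 219 219 219 215 203 187 176 170 160 152 148
 147 148 148 148]<stdin>:6: RuntimeWarning: invalid value encountered in scalar divide
```

```bash
cat > gap.py <<'E'
from h import *
def edge(g,v,lo,hi,sgn):
    r=g[v-1:v+2,lo:hi].mean(0);gr=np.maximum(sgn*np.gradient(r),0)+1e-9;k=gr.argmax();s=slice(max(k-2,0),k+3);return lo+(gr[s]*np.arange(lo,hi)[s]).sum()/gr[s].sum()
def fit(P):
    P=np.array(P)*1000
    for _ in range(4):
        m=P.mean(0);w=np.linalg.svd(P-m)[2][0];w=w*np.sign(w[0]);n=np.array([-w[1],w[0]]);r=(P-m)@n
        P=P[np.abs(r)<max(2*r.std(),.2)]
    return m,np.degrees(np.arctan2(w[1],w[0])),n,r.std(),len(P)
E
python3 - <<'E'
from gap import *
p,d,c=load("pics/wrist2.npz")
g=cv2.cvtColor(p,cv2.COLOR_RGB2GRAY).astype(float)
C=[];F=[];B=[]
for v in list(range(124,234,4)):
    C.append(onplane(c,edge(g,v,312,326,1),v,.061)[:2])
    dk=136<v<148 or 195<v<208
    if v not in(136,148,196,208): F.append(onplane(c,edge(g,v,298,306,-1 if dk else 1),v,.016)[:2])
    B.append((onplane(c,282+np.argmax(g[v-1:v+2,282:296].mean(0)),v,.061))[:2])
for n,P in (("cast",C),("foot",F),("bevel",B)): print(n,fit(P))
n=fit(C)[2]
print("gap foot",(fit(C)[0]-fit(F)[0])@n,"gap bevel-6",(fit(C)[0]-fit(B)[0])@n-6)
for v in (118.5,240): print(onplane(c,319.5,v,.061))
for f in (118.5,238.5,): print(f,onplane(c,328,f,.061))
o=-c['R'].T@c['t'];print("cam",o)
E
```

```text
cast (array([617.47547922, 226.61297437]), np.float64(1.3208296222736216), array([-0.02305078,  0.9997343 ]), np.float64(0.02428662981624589), 26)
foot (array([629.63612253, 238.40044406]), np.float64(0.9952948503058097), array([-0.0173703 ,  0.99984912]), np.float64(0.16748942858323834), 21)
bevel (array([567.32894119, -16.24139103]), np.float64(-12.35247339989862), array([0.21392511, 0.97685006]), np.float64(0.213932508678469), 28)
gap foot -11.504025334505737 gap bevel-6 235.63392086169904
[0.5300071  0.01388138 0.061     ]
[ 0.61873367 -0.00575327  0.061     ]
118.5 [0.5312794  0.01966966 0.061     ]
238.5 [0.61892306 0.00088992 0.061     ]
cam [0.52011422 0.01786464 0.31198313]
```

```bash
sed -i 's/return lo+(gr/return (gr/' gap.py
cat > m2.py <<'E'
from gap import *
p,d,c=load("pics/wrist2.npz")
g=cv2.cvtColor(p,cv2.COLOR_RGB2GRAY).astype(float)
C=[];F=[];B=[]
for v in list(range(124,234,4)):
    C.append(onplane(c,edge(g,v,312,326,1),v,.061)[:2])
    dk=136<v<148 or 195<v<208
    if v not in(136,148,196,208): F.append(onplane(c,edge(g,v,298,306,-1 if dk else 1),v,.016)[:2])
    B.append((onplane(c,282+np.argmax(g[v-1:v+2,282:296].mean(0)),v,.061))[:2])
for n,P in (("cast",C),("foot",F),("bevel",B)): print(n,fit(P))
n=fit(C)[2]
print("gap foot",(fit(C)[0]-fit(F)[0])@n,"gap bevel-6",(fit(C)[0]-fit(B)[0])@n-6)
E
python3 m2.py
```

```text
cast (array([568.85432166,   4.99448857]), np.float64(-12.479608339021057), array([0.21609213, 0.97637298]), np.float64(0.025118750284653223), 26)
foot (array([574.83807675, -11.37418126]), np.float64(-12.1954732343991), array([0.21124757, 0.97743259]), np.float64(0.1727484279571986), 21)
bevel (array([567.32894119, -16.24139103]), np.float64(-12.35247339989862), array([0.21392511, 0.97685006]), np.float64(0.213932508678469), 28)
gap foot 14.688884470464359 gap bevel-6 15.06376169216557
```

The two measurements give a gap of 14.7 and 15.1 mm, so two plates fit, leaving about 2.8 mm. Next are the rack tabs.

```bash
python3 - <<'E'
from h import *
p,d,c=load("pics/wrist1.npz");crop(p,270,95,400,255,3.7,'pics/w1c.png')
E
```

```text
(no output)
```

View pics/w1c.png

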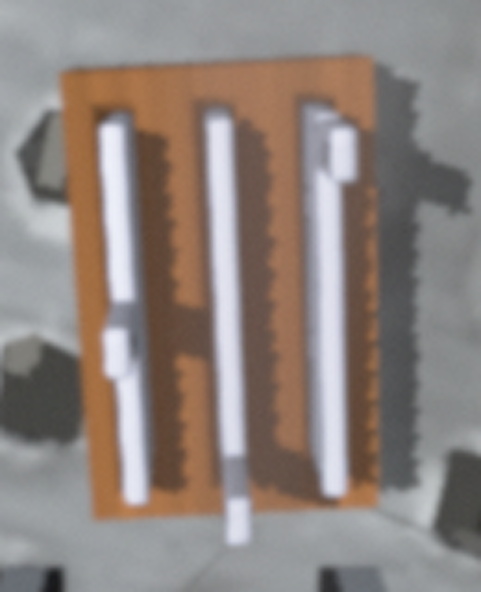

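Enlarged rack crop: three bare metal plates. The end tabs have their tops at native (334,235.5) in the middle slot and (363,136) in the outer +y slot. The mid tab is at (301,190). I'll use the two end-tab plates.

```bash
python3 - <<'E'
from h import *
p,d,c=load("pics/wrist1.npz");pt,_,ct=load("pics/top0.npz");ps,_,cs=load("pics/scene0.npz")
W=lambda u,v:(270+u/3.7,95+v/3.7)
T=lambda u,v:(215+u/7,130+v/7);S=lambda u,v:(350+u/6,190+v/6)
for n,a in (("midslot",(237,520)),("outer",(343,152))): print(n,onplane(c,*W(*a),.089).round(4))
print(tri((c,*W(237,520)),(ct,*T(178,128)),(cs,*S(282,250))), tri((c,*W(343,152)),(ct,*T(165,400)),(cs,*S(284,83))))
for a,b in (((217,112),(233,455)),((325,180),(334,492))):
    A=onplane(c,*W(*a),.056);B=onplane(c,*W(*b),.056);print(A,B,np.degrees(np.arctan2(*(B-A)[1::-1])))
print("depth tab tops", d[235,334], d[136,363]); 
for (u,v) in ((334,235),(363,136)):
    o,r=ray(c,u,v); rr=c['R']@r; print(o+r*d[v,u]/rr[2])
A=[onplane(c,*W(*q),.034) for q in ((63,72),(375,58),(378,505),(95,518))]
for q in A: print(q.round(4))
for i,j in((0,3),(1,2)):print(np.degrees(np.arctan2(*(A[j]-A[i])[1::-1])))
print(np.degrees(np.arctan2(*(A[1]-A[0])[1::-1]))-90,np.degrees(np.arctan2(*(A[2]-A[3])[1::-1]))-90)
# knob from wrist2
pw,dw,c2=load("pics/wrist2.npz");F=lambda u,v:(300+u/5.5,80+v/5.5);G=lambda u,v:(150+u/4.5,200+v/4.5)
k=(160+27/2.4,40+42/2.4);pv=(160+190/2.4,40+354/2.4)
print("knob",tri((c2,*k),(ct,*F(533,412)),(cs,*G(322,48))),onplane(c2,*k,.09)); print("pivot",[onplane(c2,*pv,z) for z in(.06,.07,.075)])
o,r=ray(c2,*pv);print(o+r*dw[int(pv[1]),int(pv[0])]/(c2['R']@r)[2]);o,r=ray(c2,*k);print(o+r*dw[int(k[1]),int(k[0])]/(c2['R']@r)[2])
E
```

```text
midslot [0.4853 0.2838 0.089 ]
outer [0.3972 0.2855 0.089 ]
(array([0.48622152, 0.28313466, 0.08759847]), [np.float64(0.0009242840339772191), np.float64(0.0016965673494391377), np.float64(0.0008083823206012072)]) (array([0.39765743, 0.28483373, 0.08640341]), [np.float64(0.0010522458289536493), np.float64(0.000518083711126984), np.float64(0.0005913403776123502)])
[0.3971172  0.25802196 0.056     ] [0.48038381 0.28266425 0.056     ] 16.485827262500433
[0.40673651 0.28743307 0.056     ] [0.4841322  0.31072225 0.056     ] 16.747094780309027
depth tab tops 0.30620632 0.28073448
[0.48541818 0.283826   0.08737611]
[0.39703467 0.28569185 0.0890851 ]
[0.3978 0.2183 0.034 ]
[0.376  0.2946 0.034 ]
[0.4923 0.3281 0.034 ]
[0.5144 0.252  0.034 ]
16.097551922619925
16.095964100331212
15.905811241462018 16.245920459810435
knob (array([ 0.47235674, -0.07062139,  0.08815299]), [np.float64(0.0066563641586556066), np.float64(0.004011890552675081), np.float64(0.0030315786857642653)]) [ 0.47592953 -0.06348483  0.09      ]
pivot [array([ 0.56575654, -0.0548877 ,  0.06      ]), array([ 0.56394522, -0.05200051,  0.07      ]), array([ 0.56303955, -0.05055691,  0.075     ])]
[ 0.56455219 -0.052968    0.06664902]
[ 0.47523014 -0.06477249  0.0864863 ]
```

```bash
cat > go.py <<'E'
from h import *
from scipy.spatial.transform import Rotation as Ro
def goal(pos,head):
    h=np.radians(head);y=np.array([np.cos(h),np.sin(h),0]);x=np.array([0,0,-1.]);return np.column_stack([x,y,np.cross(x,y)])
def mv(pos,head):
    o=get_obs();R=Ro.from_euler('xyz',o['tcp_rot']).as_matrix()
    rv=np.degrees(Ro.from_matrix(R.T@goal(pos,head)).as_rotvec());s=R.T@(np.array(pos)-o['eef_pos'])*1000
    print('t',round(o['time'],2),'now head',np.degrees(np.arctan2(R[1,1],R[0,1])).round(2),o['eef_pos'].round(4),'-> rot',rv.round(2),'shift',s.round(1),'F',o['ft_force'].round(1),'gap',round(o['finger_gap']*85.4,1))
E
python3 -c "
from go import *
mv((.4856,.2837,.135),106.3);mv((.4856,.2837,.084),106.3)"
```

```text
t 1.83 now head 77.74 [0.5887 0.0049 0.1921] -> rot [-2.856e+01 -1.100e-01  2.000e-02] shift [  57.2  250.6 -159.8] F [-0.   0.6 -0. ] gap 30.0
t 1.83 now head 77.74 [0.5887 0.0049 0.1921] -> rot [-2.856e+01 -1.100e-01  2.000e-02] shift [ 108.2  250.6 -159.7] F [-0.   0.6 -0. ] gap 30.0
```

Call:
{"fn": "jog_arm", "kwargs": {"rows": [[[-28.6,0,0,0,251,-160,30],[-28.6,0,0,0,251,-160,30],[-28.6,0,0,0,251,-160,30],[-28.6,0,0,20,251,-160,30],[-28.6,0,0,40,251,-160,30],[-28.6,0,0,57,251,-160,30],[-28.6,0,0,57,251,-160,30],[-28.6,0,0,57,251,-160,30],[-28.6,0,0,57,251,-160,30],[-28.6,0,0,57,251,-160,30]]]}}

```text
time: 2.67
eef_pos: [0.4832, 0.2872, 0.1362]
tcp_rot: [2.444, 1.57, 2.736]
ft_force: [1.4, -1.0, -0.4]
finger_gap: 0.347
```

```bash
python3 - <<'E'
from go import *
p,d,c=grab('wrist','3');mv((.4856,.2837,.084),106.3)
for X in ((.4853,.2838,.089),(.3972,.2855,.089)): print(proj(c,np.array(X)))
E
```

```text
t 2.72 now head 106.57 [0.4845 0.2857 0.1368] -> rot [ 0.27  0.02 -0.02] shift [52.8 -2.2  0.5] F [ 0.3 -1.7 -0.3] gap 29.9
[312.81529344 246.54348134]
[371.49066099  74.09101658]
```

View pics/wrist3.png

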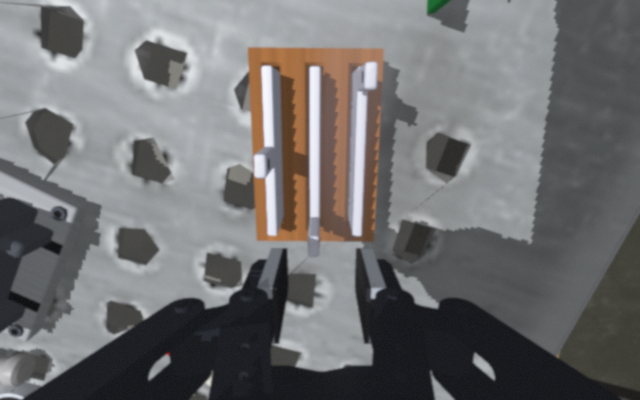

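Wrist 3: the middle-slot tab top is at (314,247), where the first view predicted it at z = 89 mm. The outer tab at (370,76) also agrees. Descending to grip.

Call:
{"fn": "jog_arm", "kwargs": {"rows": [[[0.3,0,0,25,-2.2,0.5,30],[0.3,0,0,53,-2.2,0.5,30],[0.3,0,0,53,-2.2,0.5,30],[0.3,0,0,53,-2.2,0.5,30],[0.3,0,0,53,-2.2,0.5,0],[0.3,0,0,53,-2.2,0.5,0],[0.3,0,0,53,-2.2,0.5,0],[0.3,0,0,53,-2.2,0.5,0],[0.3,0,0,53,-2.2,0.5,0]]]}}

```text
time: 3.47
eef_pos: [0.4874, 0.2832, 0.0854]
tcp_rot: [0.35, 1.567, 0.632]
ft_force: [-0.1, -1.0, 7.0]
finger_gap: 0.057
```

```bash
python3 - <<'E'
from go import *
mv((.4856,.2837,.084),106.3)
p,d,c=grab('wrist','4');crop(p,200,40,440,360,1.8,'pics/w4c.png')
E
```

```text
t 3.47 now head 106.12 [0.4874 0.2832 0.0854] -> rot [-0.18  0.18 -0.07] shift [ 1.4  1.  -1.6] F [-0.1 -1.   7. ] gap 4.8
```

View pics/w4c.png

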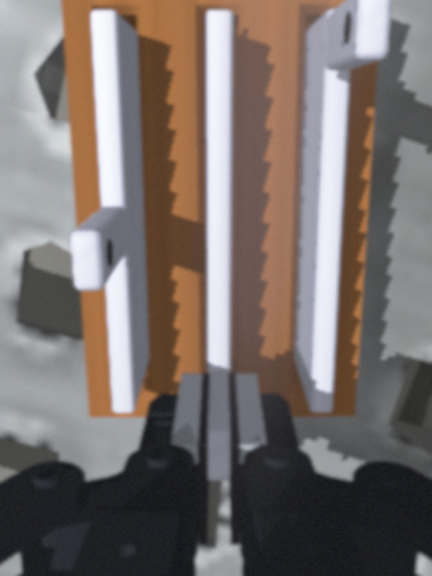

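The plate is gripped: its tab sits between the pads in the lower middle of the crop. Lifting it and carrying it over the gap.

```bash
python3 -c "
from go import *
mv((.6162,-.0095,.165),77.6)"
```

```text
t 3.52 now head 106.12 [0.4875 0.2831 0.0854] -> rot [28.52  0.16 -0.11] shift [ -79.8 -316.8   42.7] F [-1.5 -1.   7.2] gap 4.5
```

Call:
{"fn": "jog_arm", "kwargs": {"rows": [[[0,0,0,-25,0,0,0],[0,0,0,-50,0,0,0],[0,0,0,-80,0,0,0],[5,0,0,-80,-40,10,0],[12,0,0,-80,-80,20,0],[19,0,0,-80,-120,30,0],[26,0,0,-80,-160,35,0],[28.5,0,0,-80,-200,40,0],[28.5,0,0,-80,-240,43,0],[28.5,0,0,-80,-280,43,0]]]}}

```text
time: 4.35
eef_pos: [0.6063, 0.0239, 0.1643]
tcp_rot: [0.473, 1.569, 0.257]
ft_force: [1.2, -0.1, -0.5]
finger_gap: 0.059
```

```bash
python3 -c "
from go import *
mv((.6162,-.0095,.153),77.6)"
```

```text
t 4.35 now head 77.64 [0.6063 0.0239 0.1643] -> rot [ 0.04  0.08 -0.04] shift [ 11.3 -30.5  16.8] F [ 1.2 -0.1 -0.5] gap 5.0
```

Call:
{"fn": "jog_arm", "kwargs": {"rows": [[[0,0,0,0,-32.4,17.6,0],[0,0,0,5,-32.4,17.6,0],[0,0,0,12,-32.4,17.6,0],[0,0,0,12,-32.4,17.6,0],[0,0,0,12,-32.4,17.6,0]]]}}

```text
time: 4.77
eef_pos: [0.6153, -0.0082, 0.1511]
tcp_rot: [2.557, 1.57, 2.343]
ft_force: [0.7, -0.0, -0.3]
finger_gap: 0.053
```

```bash
python3 - <<'E'
from go import *
mv((.6162,-.0095,.153),77.6)
p,d,c=grab('wrist','5');crop(p,180,20,460,350,1.8,'pics/w5c.png')
p,d,c=grab('scene','5');crop(p,140,150,330,330,3,'pics/s5c.png')
E
```

```text
t 4.77 now head 77.75 [ 0.6153 -0.0082  0.1511] -> rot [ 0.15 -0.06 -0.04] shift [-1.9 -1.1  1.2] F [ 0.7 -0.  -0.3] gap 4.5
```

View pics/w5c.png

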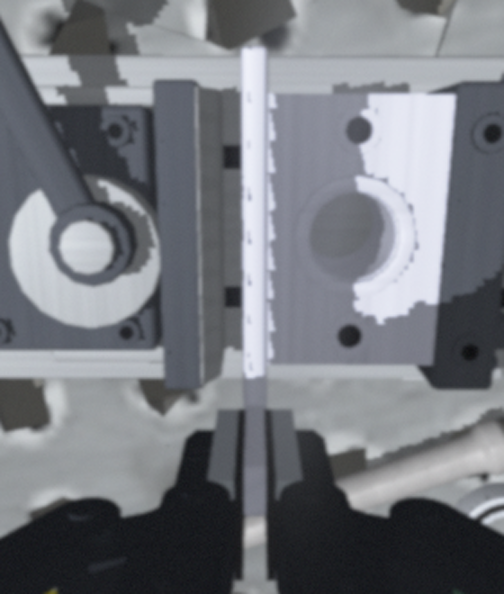

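View pics/s5c.png

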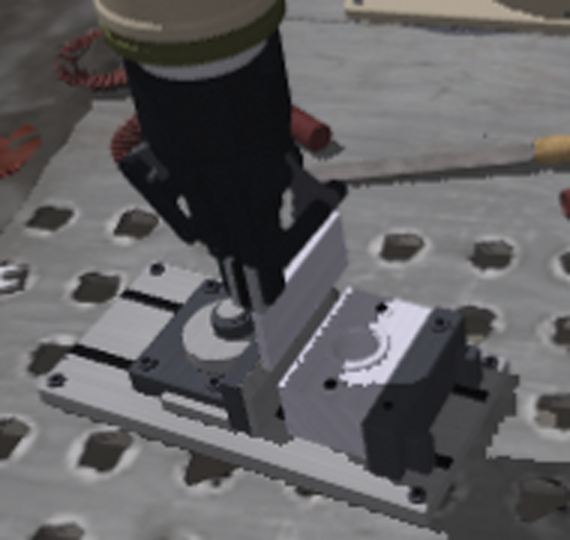

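```bash
python3 - <<'E'
from gap import *
p,d,c=load("pics/wrist5.npz");g=cv2.cvtColor(p,cv2.COLOR_RGB2GRAY).astype(float)
for v in (90,110,150,180,205): print(v,g[v-1:v+2,308:338].mean(0).astype(int).tolist())
L=[onplane(c,edge(g,v,309,320,1),v,.1217)[:2] for v in range(60,215,5)]
R=[onplane(c,edge(g,v,323,329,-1),v,.1217)[:2] for v in range(60,215,5)]
l,r=fit(L),fit(R);print(l,r)
m=np.array([568.85,4.99]);n=np.array([.216,.9764])
print("plate edges vs face (mm, -=toward jaw)",(l[0]-m)@n,(r[0]-m)@n)
E
```

```text
90 [101, 100, 101, 102, 108, 135, 182, 221, 235, 238, 238, 238, 236, 233, 230, 228, 225, 219, 202, 182, 181, 202, 212, 196, 163, 143, 139, 139, 139, 140]
110 [38, 41, 43, 43, 55, 99, 162, 215, 232, 237, 238, 237, 235, 233, 230, 227, 223, 217, 201, 183, 189, 211, 217, 195, 162, 141, 137, 136, 137, 139]
150 [98, 98, 98, 100, 100, 106, 134, 182, 215, 215, 213, 226, 232, 231, 229, 225, 221, 213, 195, 177, 185, 209, 217, 207, 180, 151, 136, 133, 136, 137]
180 [49, 50, 49, 52, 55, 77, 125, 184, 221, 230, 231, 231, 232, 230, 228, 225, 220, 211, 194, 178, 188, 203, 198, 170, 144, 132, 132, 132, 134, 135]
205 [101, 100, 100, 101, 101, 111, 140, 188, 222, 231, 232, 232, 232, 230, 227, 224, 220, 210, 192, 176, 179, 179, 161, 144, 138, 132, 130, 131, 132, 132]
(array([558.892074  ,   1.34758029]), np.float64(-12.242699392511684), array([0.21205315, 0.97725813]), np.float64(0.0819847673485725), 30) (array([562.009328  ,   5.66834795]), np.float64(-12.29267884108034), array([0.21290554, 0.97707279]), np.float64(0.058274633178687155), 29)
plate edges vs face (mm, -=toward jaw) -5.707370626540138 -0.8152462163042656
```

The plate hovers parallel to the casting face (yaw −12.3°) with its faces about −6 to −0.5 mm from it. I'll shift it about 1.2 mm toward the jaw and descend.

Call:
{"fn": "jog_arm", "kwargs": {"rows": [[[0,0,0,0,-1.2,1,0],[0,0,0,8,-1.2,1,0],[0,0,0,16,-1.2,1,0],[0,0,0,24,-1.2,1,0],[0,0,0,32,-1.2,1,0],[0,0,0,40,-1.2,1,0],[0,0,0,48,-1.2,1,0],[0,0,0,54,-1.2,1,0],[0,0,0,54,-1.2,1,0]]]}}

```text
time: 5.62
eef_pos: [0.6155, -0.0113, 0.0955]
tcp_rot: [-2.844, 1.568, -3.06]
ft_force: [0.9, -1.0, -0.2]
finger_gap: 0.056
```

```bash
python3 - <<'E'
from go import *
mv((.6162,-.0095,.0914),77.6)
p,d,c=grab('wrist','6');crop(p,180,20,460,350,1.8,'pics/w6c.png')
E
```

```text
t 5.62 now head 77.63 [ 0.6155 -0.0113  0.0955] -> rot [ 0.03 -0.13  0.04] shift [4.1 1.9 0.3] F [ 0.9 -1.  -0.2] gap 4.7
```

View pics/w6c.png

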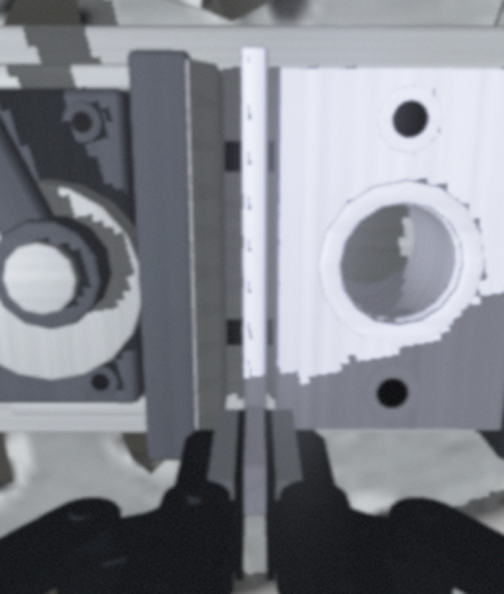

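The plate is in the gap with no contact force, about 3 mm short of the casting (crop 268 against 279). Moving it to the casting and down.

Call:
{"fn": "jog_arm", "kwargs": {"rows": [[[0,0,0,0,1.3,0,0],[0,0,0,1,2.6,0,0],[0,0,0,2,2.6,0,0],[0,0,0,3,2.6,0,0],[0,0,0,4,2.6,0,0],[0,0,0,4,2.6,0,0]]]}}

```text
time: 6.17
eef_pos: [0.6168, -0.0087, 0.0931]
tcp_rot: [2.435, 1.571, 2.219]
ft_force: [0.7, -0.7, -0.8]
finger_gap: 0.05
```

```bash
python3 - <<'E'
from go import *
mv((.6162,-.0095,.0914),77.6)
E
```

```text
t 6.17 now head 77.63 [ 0.6168 -0.0087  0.0931] -> rot [ 0.03 -0.01 -0.01] shift [ 1.7 -0.9 -0.4] F [ 0.7 -0.7 -0.8] gap 4.3
```

Call:
{"fn": "jog_arm", "kwargs": {"rows": [[[0,0,0,1,0,0,0],[0,0,0,2,0,0,0],[0,0,0,3,0,0,0],[0,0,0,3,0,0,0]]]}}

```text
time: 6.5
eef_pos: [0.6174, -0.0088, 0.0914]
tcp_rot: [0.622, 1.57, 0.406]
ft_force: [-3.1, -0.3, 9.4]
finger_gap: 0.057
```

Contact at 9 N at exactly the predicted seating height (0.0914). Releasing slightly, then rising.

Call:
{"fn": "jog_arm", "kwargs": {"rows": [[[0,0,0,0,0,0,16],[0,0,0,-2,0,0,16],[0,0,0,-2,0,0,16],[0,0,0,-20,0,0,16],[0,0,0,-50,0,0,16],[0,0,0,-90,0,0,30],[0,0,0,-90,0,-20,30],[0,0,0,-90,0,-20,30]]]}}

```text
time: 7.17
eef_pos: [0.5971, -0.0041, 0.1829]
tcp_rot: [0.528, 1.567, 0.312]
ft_force: [1.2, 0.5, -0.9]
finger_gap: 0.35
```

```bash
python3 - <<'E'
from go import *
mv((.3972,.2855,.14),106.5)
p,d,c=grab('wrist','7');crop(p,180,20,460,300,2,'pics/w7c.png')
p,d,c=grab('scene','7');crop(p,140,190,330,330,4,'pics/s7c.png')
E
```

```text
t 7.17 now head 77.63 [ 0.5971 -0.0041  0.1829] -> rot [-28.87   0.21  -0.06] shift [  42.5  240.  -257.5] F [ 1.2  0.5 -0.9] gap 29.9
```

View pics/w7c.png

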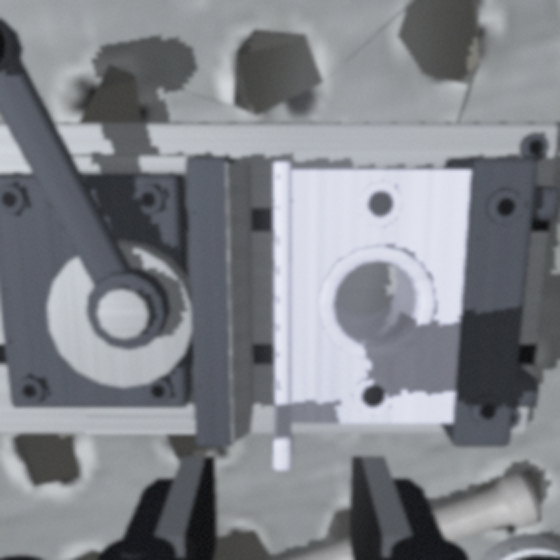

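View pics/s7c.png

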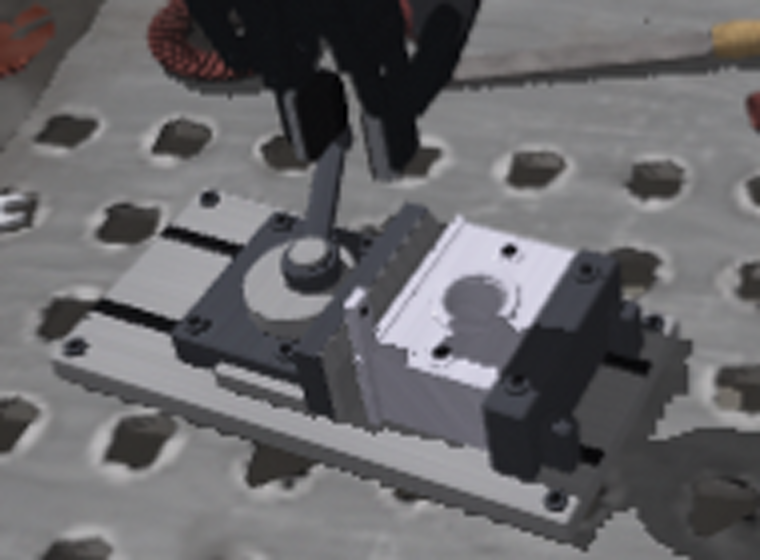

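The first plate stands flush against the casting and down on the base, leaving about 8.8 mm free to the jaw. Now the outer-slot plate.

Call:
{"fn": "jog_arm", "kwargs": {"rows": [[[-28.8,0,0,0,240,-257.5,30],[-28.8,0,0,0,240,-257.5,30],[-28.8,0,0,0,240,-257.5,30],[-28.8,0,0,0,240,-257.5,30],[-28.8,0,0,0,240,-257.5,30],[-28.8,0,0,15,240,-257.5,30],[-28.8,0,0,30,240,-257.5,30],[-28.8,0,0,42,240,-257.5,30],[-28.8,0,0,42,240,-257.5,30],[-28.8,0,0,42,240,-257.5,30]]]}}

```text
time: 8.1
eef_pos: [0.3929, 0.289, 0.1355]
tcp_rot: [3.105, 1.566, -2.884]
ft_force: [-0.3, -0.1, 0.2]
finger_gap: 0.354
```

Call:
{"fn": "jog_arm", "kwargs": {"rows": [[[0,0,0,0,0,0,30]]]}}

```text
time: 8.18
eef_pos: [0.3963, 0.2858, 0.1371]
tcp_rot: [-2.821, 1.568, -2.532]
ft_force: [0.6, -0.4, 0.0]
finger_gap: 0.354
```

```bash
python3 - <<'E'
from go import *
mv((.3976,.2855,.084),106.5)
p,d,c=grab('wrist','8')
print(proj(c,np.array([.3972,.2855,.089])))
E
```

```text
t 8.18 now head 106.59 [0.3963 0.2858 0.1371] -> rot [ 0.09 -0.13  0.04] shift [53.1 -0.6  1.2] F [ 0.6 -0.4  0. ] gap 30.2
[319.48016971 245.63336117]
```

View pics/wrist8.png

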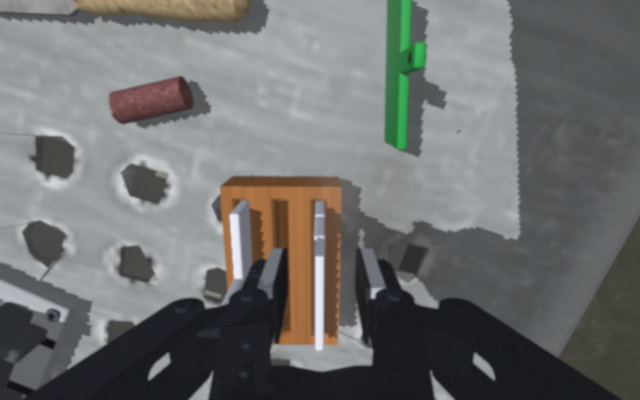

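```bash
python3 - <<'E'
from h import *
p,d,c=load("pics/wrist8.npz");crop(p,270,180,370,360,4,'pics/w8c.png')
E
```

```text
(no output)
```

View pics/w8c.png

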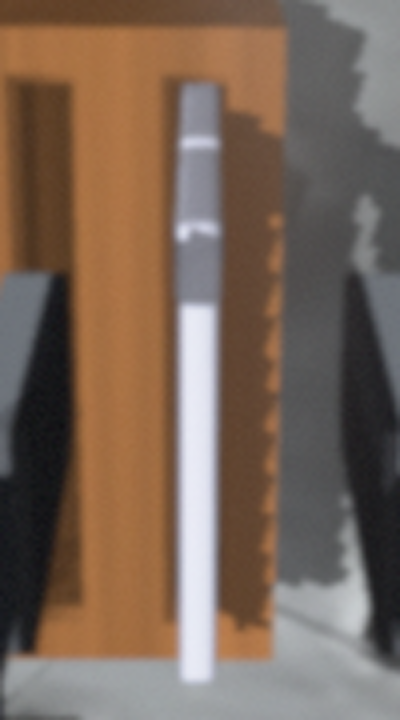

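The tab top is at native (319,247), predicted (319.5,245.6). Descending to grip.

Call:
{"fn": "jog_arm", "kwargs": {"rows": [[[0,0,0,25,-0.6,1,30],[0,0,0,53,-0.6,1,30],[0,0,0,53,-0.6,1,30],[0,0,0,53,-0.6,1,30],[0,0,0,53,-0.6,1,0],[0,0,0,53,-0.6,1,0],[0,0,0,53,-0.6,1,0],[0,0,0,53,-0.6,1,0],[0,0,0,53,-0.6,1,0]]]}}

```text
time: 8.98
eef_pos: [0.3995, 0.2854, 0.0871]
tcp_rot: [0.373, 1.568, 0.659]
ft_force: [-1.3, -1.4, 7.7]
finger_gap: 0.054
```

```bash
python3 - <<'E'
from go import *
# tab target: face centre -42ex, y offset ; 
ex=np.array([np.cos(np.radians(-12.45)),np.sin(np.radians(-12.45))]);ey=np.array([-ex[1],ex[0]])
f=np.array([.5743,.0038]);t=f-.0415*ex-.0101*ey;print(t)
mv((t[0],t[1],.165),77.6)
E
```

```text
[0.53159846 0.00288439]
t 8.98 now head 106.42 [0.3995 0.2854 0.0871] -> rot [28.82  0.14 -0.1 ] shift [ -78.1 -308.2   47.1] F [-1.3 -1.4  7.7] gap 4.6
```

Call:
{"fn": "jog_arm", "kwargs": {"rows": [[[0,0,0,-30,0,0,0],[0,0,0,-70,0,0,0],[0,0,0,-110,0,0,0],[5,0,0,-110,-40,10,0],[12,0,0,-110,-80,20,0],[19,0,0,-110,-120,30,0],[26,0,0,-110,-160,40,0],[28.8,0,0,-110,-200,48,0],[28.8,0,0,-110,-240,48,0],[28.8,0,0,-110,-280,48,0]]]}}

```text
time: 9.82
eef_pos: [0.5243, 0.0279, 0.1962]
tcp_rot: [0.541, 1.569, 0.325]
ft_force: [1.1, -0.1, -1.2]
finger_gap: 0.056
```

Call:
{"fn": "jog_arm", "kwargs": {"rows": [[[0,0,0,0,-24.7,12.9,0],[0,0,0,0,-24.7,12.9,0],[0,0,0,0,-24.7,12.9,0],[0,0,0,0,-24.7,12.9,0]]]}}

```text
time: 10.15
eef_pos: [0.5309, 0.0036, 0.1957]
tcp_rot: [1.278, 1.57, 1.062]
ft_force: [-0.7, 0.3, -1.5]
finger_gap: 0.054
```

```bash
python3 - <<'E'
from go import *
mv((.5330,.0023,.15),77.6)
p,d,c=grab('wrist','9');crop(p,180,20,460,350,1.8,'pics/w9c.png')
E
```

```text
t 10.15 now head 77.65 [0.5309 0.0036 0.1957] -> rot [ 0.05  0.01 -0.05] shift [45.7 -0.8  2.3] F [-0.7  0.3 -1.5] gap 4.6
```

View pics/w9c.png

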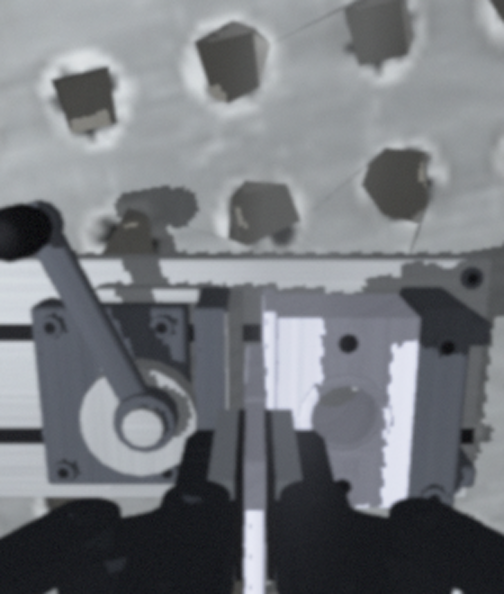

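Call:
{"fn": "jog_arm", "kwargs": {"rows": [[[0,0,0,15,-0.8,2,0],[0,0,0,30,-0.8,2,0],[0,0,0,48,-0.8,2,0],[0,0,0,48,-0.8,2,0],[0,0,0,48,-0.8,2,0]]]}}

```text
time: 10.62
eef_pos: [0.5322, 0.0029, 0.1471]
tcp_rot: [-2.999, 1.569, 3.07]
ft_force: [-0.4, -1.0, 0.3]
finger_gap: 0.053
```

```bash
python3 - <<'E'
from go import *
mv((.5330,.0023,.0931),77.55);o=get_obs()['eef_pos'];print("off",((o[0]-.5743)*.2156+(o[1]-.0038)*.9765)*1e3)
p,d,c=grab('wrist','10');crop(p,180,20,460,350,1.8,'pics/w10c.png')
p,d,c=grab('scene','10');crop(p,160,210,310,320,5,'pics/s10c.png')
E
```

```text
t 10.62 now head 77.74 [0.5322 0.0029 0.1471] -> rot [ 0.19 -0.09  0.01] shift [54.  -0.4  1. ] F [-0.4 -1.   0.3] gap 4.5
off -10.000788822719988
```

View pics/w10c.png

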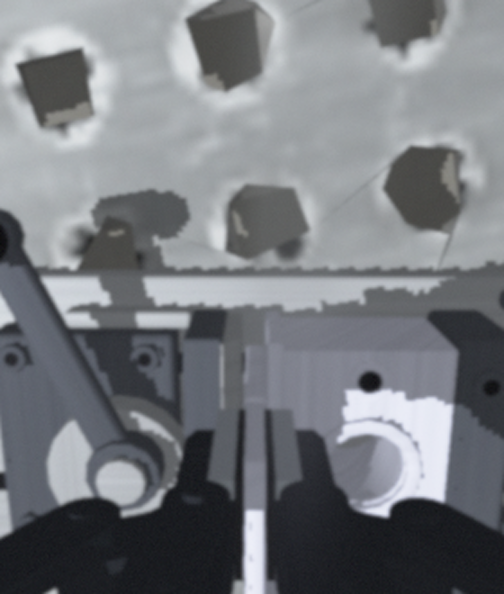

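View pics/s10c.png

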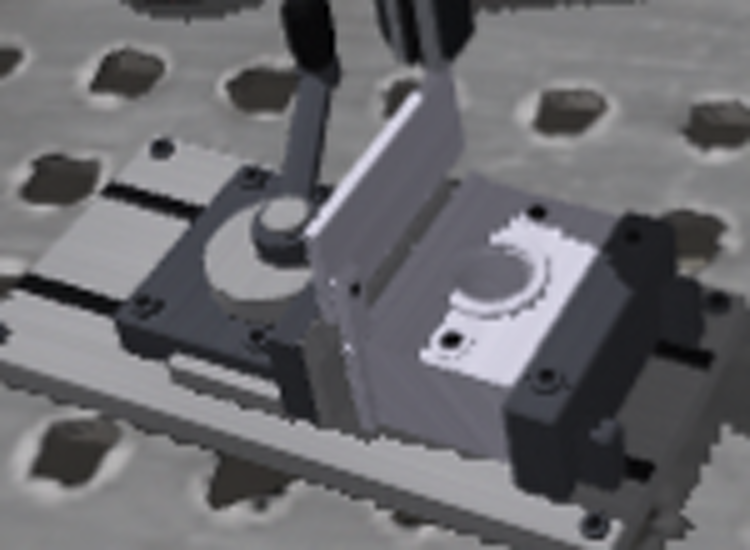

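The second plate hangs on the jaw side of the first plate's tab, right over the opening. Descending.

Call:
{"fn": "jog_arm", "kwargs": {"rows": [[[0,0,0,8,-0.4,1,0],[0,0,0,16,-0.4,1,0],[0,0,0,24,-0.4,1,0],[0,0,0,32,-0.4,1,0],[0,0,0,40,-0.4,1,0],[0,0,0,47,-0.4,1,0],[0,0,0,50,-0.4,1,0],[0,0,0,50,-0.4,1,0]]]}}

```text
time: 11.38
eef_pos: [0.5331, 0.001, 0.0963]
tcp_rot: [-2.771, 1.569, -2.987]
ft_force: [-0.7, -1.3, -0.4]
finger_gap: 0.052
```

Call:
{"fn": "jog_arm", "kwargs": {"rows": [[[0,0,0,1,0,0,0],[0,0,0,2,0,0,0],[0,0,0,3,0,0,0],[0,0,0,4,0,0,0],[0,0,0,5,0,0,0],[0,0,0,5,0,0,0]]]}}

```text
time: 11.88
eef_pos: [0.5338, 0.0012, 0.0931]
tcp_rot: [1.224, 1.57, 1.008]
ft_force: [-4.4, 0.6, 8.4]
finger_gap: 0.053
```

Seated at the predicted height. I'll nudge it toward the first plate, then release and look.

Call:
{"fn": "jog_arm", "kwargs": {"rows": [[[0,0,0,-1.5,1,0,0],[0,0,0,-1.5,2,0,0],[0,0,0,-1.5,2,0,0],[0,0,0,-1.5,2,0,16],[0,0,0,-2,2,0,16],[0,0,0,-3,2,0,16],[0,0,0,-30,2,0,16],[0,0,0,-70,2,0,30],[0,0,0,-110,2,30,30],[0,0,0,-110,2,60,30]]]}}

```text
time: 12.72
eef_pos: [0.5945, -0.0093, 0.2092]
tcp_rot: [0.504, 1.562, 0.289]
ft_force: [0.8, -0.2, 1.3]
finger_gap: 0.354
```

Call:
{"fn": "jog_arm", "kwargs": {"rows": [[[0,0,0,0,0,0,0],[0,0,0,0,0,0,0]]]}}

```text
time: 12.88
eef_pos: [0.5938, -0.0103, 0.2024]
tcp_rot: [-0.495, 1.57, -0.712]
ft_force: [-1.1, 0.7, -0.5]
finger_gap: 0.075
```

```bash
python3 - <<'E'
from go import *
mv((.5330,.0023,.0931),77.55)
p,d,c=grab('wrist','11');crop(p,160,40,480,300,2.4,'pics/w11c.png')
p,d,c=grab('scene','11');crop(p,160,210,310,320,5,'pics/s11c.png')
E
```

```text
t 12.88 now head 77.58 [ 0.5938 -0.0103  0.2024] -> rot [0.03 0.04 0.02] shift [109.2  -0.7 -62.1] F [-1.1  0.7 -0.5] gap 6.4
```

View pics/w11c.png

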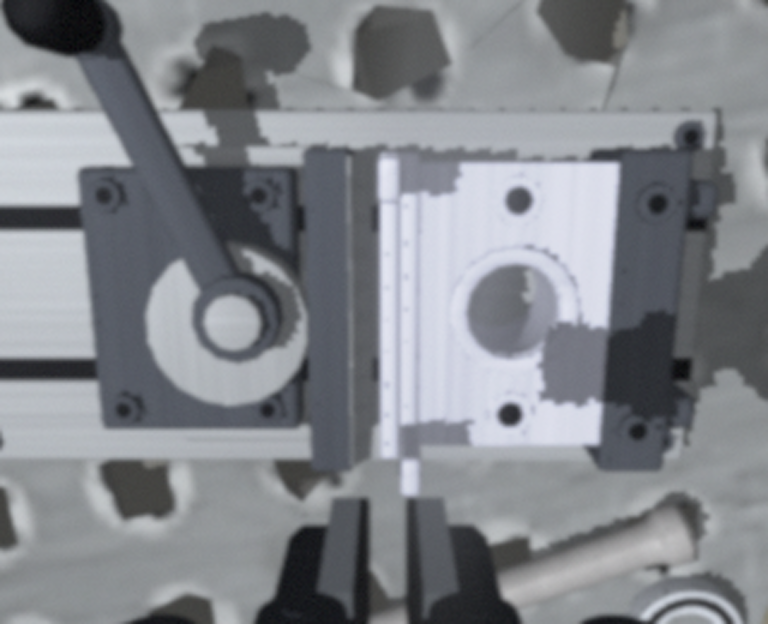

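View pics/s11c.png

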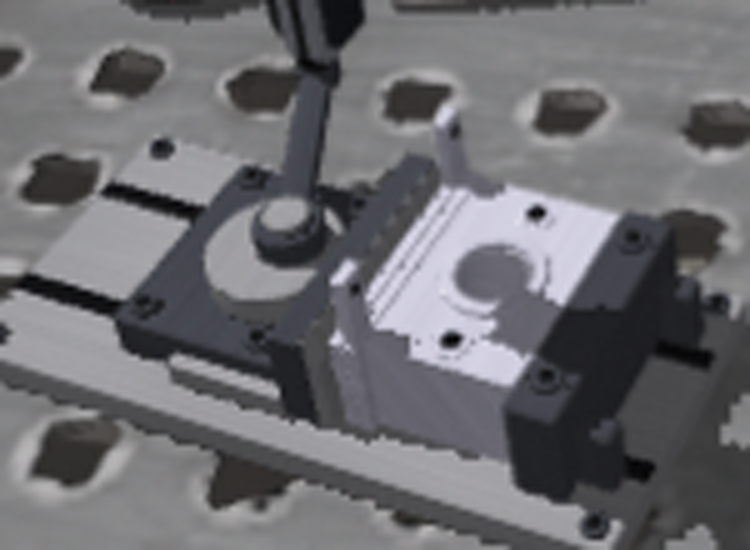

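Both plates stand side by side with their tops level. The free space left is about 2 mm, so no third plate fits. Next I'll locate the knob.

```bash
python3 - <<'E'
from go import *
mv((.497,-.069,.17),77.6)
E
```

```text
t 12.98 now head 77.62 [ 0.592  -0.0098  0.2016] -> rot [ 0.02 -0.08  0.02] shift [ 31.7 -78.2 -80. ] F [-0.6 -0.6  0.7] gap 0.2
```

Call:
{"fn": "jog_arm", "kwargs": {"rows": [[[0,0,0,0,-39,-40,45],[0,0,0,0,-78,-80,45],[0,0,0,15,-78,-80,45],[0,0,0,32,-78,-80,45],[0,0,0,32,-78,-80,45],[0,0,0,32,-78,-80,45]]]}}

```text
time: 13.48
eef_pos: [0.497, -0.0682, 0.17]
tcp_rot: [2.937, 1.569, 2.722]
ft_force: [0.4, 0.7, 0.7]
finger_gap: 0.526
```

```bash
python3 - <<'E'
from go import *
mv((.474,-.068,.12),77.6)
p,d,c=grab('wrist','12');crop(p,200,60,440,320,2.3,'pics/w12c.png')
E
```

```text
t 13.48 now head 77.65 [ 0.497  -0.0682  0.17  ] -> rot [ 0.05 -0.09 -0.02] shift [ 50.   -4.7 -22.4] F [0.4 0.7 0.7] gap 44.9
```

View pics/w12c.png

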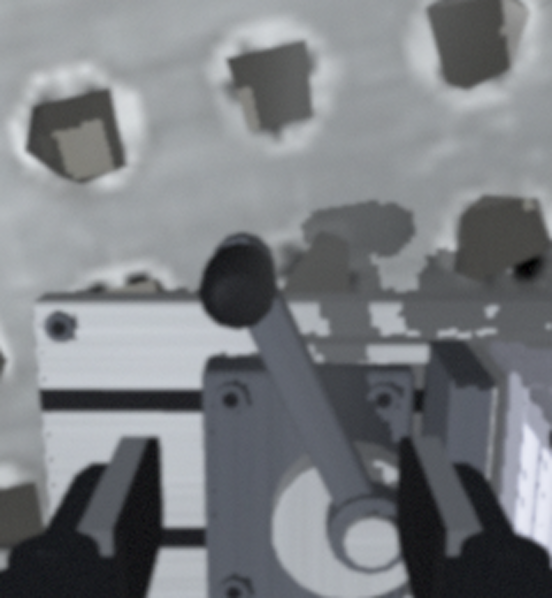

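Wrist 12: the knob's top disc is at crop (237,290), native (303,186).

```bash
python3 - <<'E'
from h import *
p,d,c=load("pics/wrist12.npz");p2,d2,c2=load("pics/wrist2.npz");_,_,c9=load("pics/wrist9.npz")
k=(303.,186.1)
ct=load("pics/top0.npz")[2];cs=load("pics/scene0.npz")[2]
print("d patch",d[180:194:3,297:311:3].round(4))
o,r=ray(c,*k);X=o+r*np.median(d[183:190,300:307])/(c['R']@r)[2];print("depth pt",X)
k2=(160+22/2.4,40+42/2.4)
for q in ((c2,*k2),(ct,300+533/5.5,80+412/5.5),(cs,150+322/4.5,200+45/4.5)): print(tri((c,*k),q))
# pivot
print("pivot", onplane(c,200+370/2.3,60+541/2.3,.067))
E
```

```text
d patch [[0.1973 0.1969 0.1967 0.1962 0.1985]
 [0.1967 0.1975 0.1981 0.1974 0.197 ]
 [0.1976 0.1971 0.1964 0.1966 0.1984]
 [0.1988 0.1974 0.1974 0.1976 0.1984]
 [0.1987 0.1983 0.198  0.1995 0.1982]]
depth pt [ 0.46993812 -0.07244887  0.09816456]
(array([ 0.47373024, -0.07278666,  0.07422842]), [np.float64(0.0024905760250315653), np.float64(0.002490576025031502)])
(array([ 0.47004259, -0.07285698,  0.09420328]), [np.float64(0.0007428218101807882), np.float64(0.0007428218101808292)])
(array([ 0.47120891, -0.0727863 ,  0.09180852]), [np.float64(0.00032667920182512814), np.float64(0.0003266792018250981)])
pivot [ 0.56398602 -0.05330902  0.067     ]
```

Call:
{"fn": "jog_arm", "kwargs": {"rows": [[[0,0,0,20,-10.4,-25,45],[0,0,0,40,-10.4,-25,45],[0,0,0,60,-10.4,-25,45],[0,0,0,81,-10.4,-25,45],[0,0,0,81,-10.4,-25,45],[0,0,0,81,-10.4,-25,0],[0,0,0,81,-10.4,-25,0],[0,0,0,81,-10.4,-25,0],[0,0,0,81,-10.4,-25,0],[0,0,0,81,-10.4,-25,0]]]}}

```text
time: 14.37
eef_pos: [0.4722, -0.0739, 0.0908]
tcp_rot: [0.211, 1.568, -0.005]
ft_force: [-1.8, -1.5, 7.4]
finger_gap: 0.215
```

```bash
python3 - <<'E'
from go import *
mv((.474,-.068,.12),77.6);print(get_obs()['joint_positions'])
p,d,c=grab('wrist','13');crop(p,200,100,440,360,2.3,'pics/w13c.png')
E
```

```text
t 14.37 now head 77.62 [ 0.4722 -0.0739  0.0908] -> rot [ 0.02  0.13 -0.03] shift [-29.1   6.2   0.5] F [-1.8 -1.5  7.4] gap 18.4
[-0.26943614  0.17515552  0.35663861  2.03960699 -0.07582402  0.9366285
  1.48169427]
```

View pics/w13c.png

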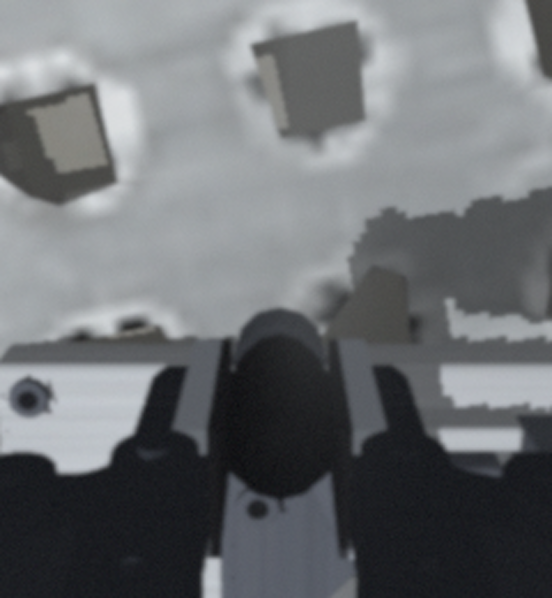

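The knob is between the pads (18.4 mm). Working out the arc.

```bash
cat > arc.py <<'E'
from go import *
import sys
o=get_obs();R=Ro.from_euler('xyz',o['tcp_rot']).as_matrix()
P=np.array([.5648,-.0534]);r=o['eef_pos'][:2]-P;print("radius",np.linalg.norm(r),"theta",np.arctan2(r[1],r[0])-np.arctan2(-.0205,-.0926)+ (0 if r[1]<0 else 0))
for t in [float(a) for a in sys.argv[1:]]:
    c,s=np.cos(t),np.sin(t);q=np.array([[c,-s],[s,c]])@r-r
    print(t,"rot",-np.degrees(t).round(2),"shift",(R.T@np.r_[q,0]*1000).round(1))
E
python3 arc.py .04 .08 .12 .16 .2 .24 .28 .32 .36 .4
```

```text
radius 0.09483036892873285 theta 0.00044316231742058676
0.04 rot -2.29 shift [ 0.  -3.4  1.7]
0.08 rot -4.58 shift [ 0.  -6.7  3.5]
0.12 rot -6.88 shift [  0.  -10.    5.4]
0.16 rot -9.17 shift [  0.  -13.2   7.5]
0.2 rot -11.46 shift [  0.  -16.3   9.6]
0.24 rot -13.75 shift [  0.  -19.3  12. ]
0.28 rot -16.04 shift [  0.  -22.2  14.4]
0.32 rot -18.33 shift [  0.  -25.   16.9]
0.36 rot -20.63 shift [  0.  -27.7  19.6]
0.4 rot -22.92 shift [  0.  -30.3  22.3]
```

Call:
{"fn": "jog_arm", "kwargs": {"rows": [[[-2.3,0,0,0,-3.4,1.7,0],[-4.6,0,0,0,-6.7,3.5,0],[-6.9,0,0,0,-10,5.4,0],[-9.2,0,0,0,-13.2,7.5,0],[-11.5,0,0,0,-16.3,9.6,0],[-13.7,0,0,0,-19.3,12,0],[-16,0,0,0,-22.2,14.4,0],[-16,0,0,0,-22.2,14.4,0]]]}}

```text
time: 15.08
eef_pos: [0.4817, -0.099, 0.0909]
tcp_rot: [-0.019, 1.568, 0.046]
ft_force: [-1.2, -2.4, 6.6]
finger_gap: 0.211
```

```bash
python3 arc.py .03 .06 .09 .12 .15 .18 .21 .24
```

```text
radius 0.09480964929245143 theta 0.2839795293594296
0.03 rot -1.72 shift [ 0.  -2.6  1.2]
0.06 rot -3.44 shift [ 0.  -5.1  2.6]
0.09 rot -5.16 shift [ 0.  -7.6  4. ]
0.12 rot -6.88 shift [  0.  -10.    5.4]
0.15 rot -8.59 shift [  0.  -12.4   7. ]
0.18 rot -10.31 shift [  0.  -14.7   8.6]
0.21 rot -12.03 shift [  0.  -17.   10.2]
0.24 rot -13.75 shift [  0.  -19.3  12. ]
```

Call:
{"fn": "jog_arm", "kwargs": {"rows": [[[-1.7,0,0,0,-2.6,1.2,0],[-3.4,0,0,0,-5.1,2.6,0],[-5.2,0,0,0,-7.6,4,0],[-6.9,0,0,0,-10,5.4,0],[-6.9,0,0,0,-10,5.4,0]]]}}

```text
time: 15.5
eef_pos: [0.4877, -0.1086, 0.0909]
tcp_rot: [-0.172, 1.568, 0.013]
ft_force: [-1.2, -2.5, 7.2]
finger_gap: 0.212
```

```bash
python3 arc.py .03 .06 .09 .12 .15 .18 .21 .24
```

```text
radius 0.09484085107214385 theta 0.4029324691571272
0.03 rot -1.72 shift [ 0.  -2.6  1.2]
0.06 rot -3.44 shift [ 0.  -5.1  2.6]
0.09 rot -5.16 shift [ 0.  -7.6  3.9]
0.12 rot -6.88 shift [  0.  -10.    5.4]
0.15 rot -8.59 shift [  0.  -12.4   6.9]
0.18 rot -10.31 shift [  0.  -14.7   8.6]
0.21 rot -12.03 shift [  0.  -17.   10.2]
0.24 rot -13.75 shift [  0.  -19.3  12. ]
```

Call:
{"fn": "jog_arm", "kwargs": {"rows": [[[-1.7,0,0,0,-2.6,1.2,0],[-3.4,0,0,0,-5.1,2.6,0],[-3.4,0,0,0,-5.1,2.6,0]]]}}

```text
time: 15.75
eef_pos: [0.4911, -0.1131, 0.0909]
tcp_rot: [-0.269, 1.568, -0.025]
ft_force: [-1.7, -2.1, 7.5]
finger_gap: 0.212
```

Call:
{"fn": "jog_arm", "kwargs": {"rows": [[[-1.7,0,0,0,-2.6,1.2,0],[-3.4,0,0,0,-5.1,2.6,0],[-3.4,0,0,0,-5.1,2.6,0]]]}}

```text
time: 16.0
eef_pos: [0.4948, -0.1174, 0.0909]
tcp_rot: [-0.329, 1.568, -0.025]
ft_force: [-0.8, -1.2, 6.7]
finger_gap: 0.216
```

```bash
python3 arc.py .03 .06 .09 ;python3 -c "
from cell import *
print(get_obs()['joint_positions'],get_obs()['wrist_torque'])"
```

```text
radius 0.09482906338365601 theta 0.5233461924400182
0.03 rot -1.72 shift [ 0.  -2.6  1.2]
0.06 rot -3.44 shift [ 0.  -5.1  2.6]
0.09 rot -5.16 shift [ 0.  -7.6  4. ]
[-0.14737189  0.23943899  0.32431155  1.96304604 -0.09338538  0.95091948
  2.09718886] [-0.4073168   0.40226725  0.04485509]
```

Call:
{"fn": "jog_arm", "kwargs": {"rows": [[[-1.7,0,0,0,-2.6,1.2,0],[-1.7,0,0,0,-2.6,1.2,0],[-1.7,0,0,0,-2.6,1.2,0]]]}}

```text
time: 16.25
eef_pos: [0.4967, -0.1194, 0.0909]
tcp_rot: [-0.405, 1.568, -0.073]
ft_force: [-2.0, -1.0, 6.1]
finger_gap: 0.215
```

```bash
python3 arc.py .03 .06 .09; python3 - <<'E'
from h import *
p,d,c=grab('scene','14');crop(p,160,210,310,320,5,'pics/s14c.png')
p,d,c=grab('top','14');crop(p,300,70,440,170,5,'pics/t14c.png')
E
```

```text
radius 0.09486376493732532 theta 0.5521617092151816
0.03 rot -1.72 shift [ 0.  -2.6  1.2]
0.06 rot -3.44 shift [ 0.  -5.1  2.6]
0.09 rot -5.16 shift [ 0.  -7.6  4. ]
```

View pics/s14c.png

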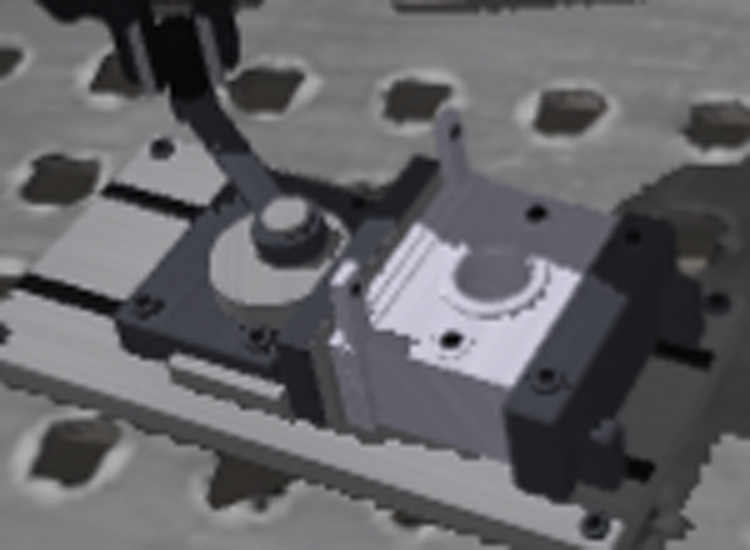

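View pics/t14c.png

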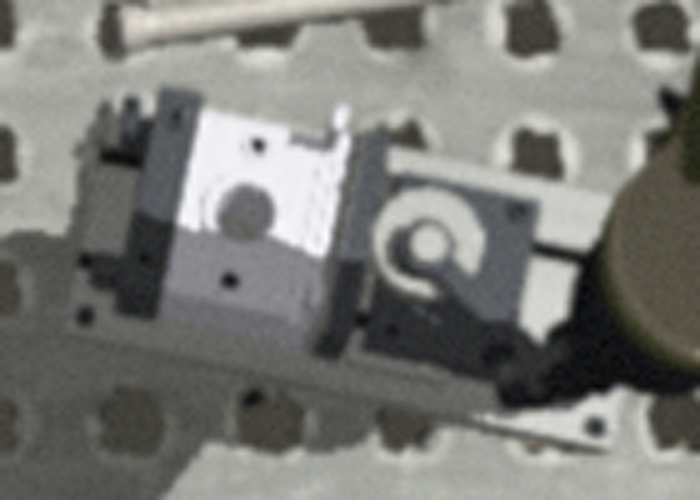

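Call:
{"fn": "jog_arm", "kwargs": {"rows": [[[-1.7,0,0,0,-2.6,1.2,0],[-1.7,0,0,0,-2.6,1.2,0],[-1.7,0,0,0,-2.6,1.2,0]]]}}

```text
time: 16.6
eef_pos: [0.4987, -0.1214, 0.0909]
tcp_rot: [-0.405, 1.568, -0.043]
ft_force: [-0.8, -1.2, 5.2]
finger_gap: 0.216
```

Call:
{"fn": "jog_arm", "kwargs": {"rows": [[[-1.7,0,0,0,-2.6,1.2,0],[-1.7,0,0,0,-2.6,1.2,0],[-1.7,0,0,0,-2.6,1.2,0]]]}}

```text
time: 16.85
eef_pos: [0.5005, -0.1231, 0.0909]
tcp_rot: [-0.187, 1.569, 0.205]
ft_force: [-2.6, 0.3, 7.9]
finger_gap: 0.213
```

```bash
python3 arc.py .03 .06 .09;python3 -c "
from go import *
mv((.4,0,0),77)"
```

```text
radius 0.09486035794219379 theta 0.6078725964669434
0.03 rot -1.72 shift [ 0.  -2.6  1.2]
0.06 rot -3.44 shift [ 0.  -5.1  2.5]
0.09 rot -5.16 shift [ 0.  -7.6  3.9]
t 16.85 now head 112.43 [ 0.5005 -0.1231  0.0909] -> rot [ 3.543e+01  1.100e-01 -1.000e-02] shift [ 90.7 152.2 -46.1] F [-2.6  0.3  7.9] gap 18.2
```

Call:
{"fn": "jog_arm", "kwargs": {"rows": [[[-1.7,0,0,0,-2.6,1.2,0],[-1.7,0,0,0,-2.6,1.2,0],[-1.7,0,0,0,-2.6,1.2,0]]]}}

```text
time: 17.1
eef_pos: [0.5022, -0.1247, 0.0908]
tcp_rot: [0.37, 1.569, 0.792]
ft_force: [-5.5, 2.2, 10.3]
finger_gap: 0.215
```

Call:
{"fn": "jog_arm", "kwargs": {"rows": [[[-1.7,0,0,0,-2.6,1.2,0],[-1.7,0,0,0,-2.6,1.2,0],[-1.7,0,0,0,-2.6,1.2,0]]]}}

```text
time: 17.35
eef_pos: [0.504, -0.1263, 0.0908]
tcp_rot: [1.056, 1.569, 1.507]
ft_force: [-7.4, 3.5, 11.9]
finger_gap: 0.213
```

```bash
python3 arc.py .03 .06 .09;python3 -c "
from go import *
mv((.4,0,0),77)"
```

```text
radius 0.09487187099312301 theta 0.6579671760558963
0.03 rot -1.72 shift [-0.  -2.6  1.2]
0.06 rot -3.44 shift [-0.  -5.1  2.5]
0.09 rot -5.16 shift [-0.  -7.6  3.9]
t 17.35 now head 115.83 [ 0.504  -0.1263  0.0908] -> rot [ 3.883e+01  2.000e-02 -9.000e-02] shift [ 91.  158.9 -38.7] F [-7.4  3.5 11.9] gap 18.2
```

The force along the arc is climbing: the stiffening started near 0.60 rad and is now about 8–9 N. I'll go a little further.

Call:
{"fn": "jog_arm", "kwargs": {"rows": [[[-1.7,0,0,0,-2.6,1.2,0],[-1.7,0,0,0,-2.6,1.2,0],[-1.7,0,0,0,-2.6,1.2,0]]]}}

```text
time: 17.6
eef_pos: [0.5059, -0.1278, 0.0908]
tcp_rot: [1.446, 1.569, 1.927]
ft_force: [-9.6, 4.6, 15.3]
finger_gap: 0.22
```

Call:
{"fn": "jog_arm", "kwargs": {"rows": [[[-1.4,0,0,0,-2.2,1,0],[-1.4,0,0,0,-2.2,1,0],[-1.4,0,0,0,-2.2,1,0],[-1.4,0,0,0,-2.2,1,0]]]}}

```text
time: 17.93
eef_pos: [0.5074, -0.129, 0.0907]
tcp_rot: [1.633, 1.568, 2.137]
ft_force: [-12.7, 5.9, 17.0]
finger_gap: 0.211
```

```bash
python3 arc.py .03 .06 .09;python3 -c "
from go import *
mv((.4,0,0),77)"
```

```text
radius 0.09491873149087089 theta 0.7034794935735524
0.03 rot -1.72 shift [-0.  -2.6  1.2]
0.06 rot -3.44 shift [-0.  -5.1  2.5]
0.09 rot -5.16 shift [-0.  -7.6  3.8]
t 17.93 now head 118.92 [ 0.5074 -0.129   0.0907] -> rot [41.92 -0.07 -0.16] shift [ 91.3 164.6 -31.6] F [-12.7   5.9  17. ] gap 18.0
```

About 13 N at the knob, roughly 0.1 rad past first contact, so the clamp grips. Letting go and rising clear.

Call:
{"fn": "jog_arm", "kwargs": {"rows": [[[0,0,0,0,0,0,45],[0,0,0,0,0,0,45],[0,0,0,0,0,0,45],[0,0,0,0,0,0,45],[0,0,0,-20,0,0,45],[0,0,0,-50,0,0,45],[0,0,0,-90,0,0,45],[0,0,0,-110,0,0,45],[0,0,0,-110,0,0,45]]]}}

```text
time: 18.68
eef_pos: [0.5108, -0.131, 0.2049]
tcp_rot: [-0.577, 1.562, -0.073]
ft_force: [0.2, -0.2, -0.5]
finger_gap: 0.526
```

```bash
python3 -c "
from go import *
mv((.57,.005,.20),77.6)"
```

```text
t 18.68 now head 118.9 [ 0.5108 -0.131   0.2049] -> rot [41.3   0.51  0.11] shift [  5.3  90.4 117.5] F [ 0.2 -0.2 -0.5] gap 44.9
```

Call:
{"fn": "jog_arm", "kwargs": {"rows": [[[7,0,0,0,20,30,45],[14,0,0,0,40,60,45],[21,0,0,0,65,90,45],[28,0,0,0,90,117,45],[35,0,0,0,90,117,45],[41.5,0,0,0,90,117,45],[41.5,0,0,0,90,117,45],[41.5,0,0,0,90,117,45]]]}}

```text
time: 19.35
eef_pos: [0.567, 0.0049, 0.1992]
tcp_rot: [-0.912, 1.571, -1.128]
ft_force: [-0.4, -0.3, 1.1]
finger_gap: 0.527
```

```bash
python3 - <<'E'
from go import *
mv((.57,.005,.20),77.6)
p,d,c=grab('wrist','15');crop(p,120,40,440,300,2.4,'pics/w15c.png')
p,d,c=grab('scene','15');crop(p,140,190,430,330,2.7,'pics/s15c.png')
E
```

```text
t 19.35 now head 77.62 [0.567  0.0049 0.1992] -> rot [0.02 0.01 0.01] shift [-0.8  0.7  2.9] F [-0.4 -0.3  1.1] gap 45.0
```

View pics/w15c.png

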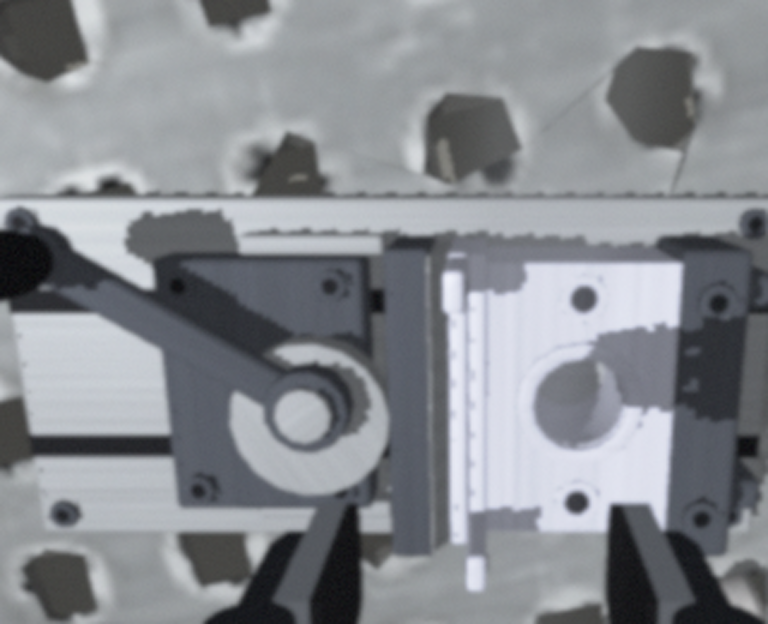

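View pics/s15c.png

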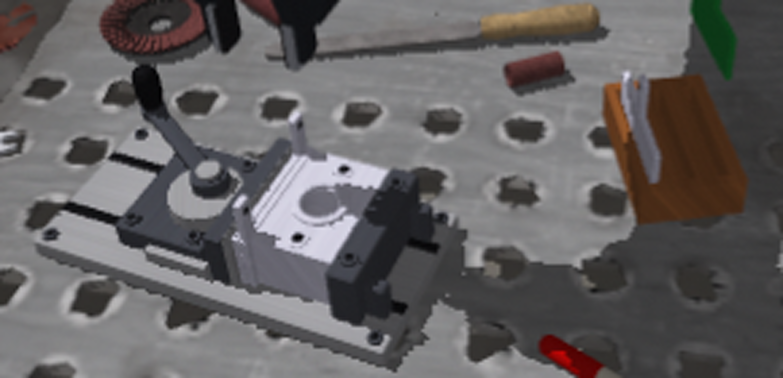

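```bash
python3 - <<'E'
from h import *
p,d,c=load("pics/wrist15.npz")
def P(u,v):
    u=120+u/2.4;v=40+v/2.4;o,r=ray(c,u,v);z=np.median(d[int(v)-2:int(v)+3,int(round(u)):int(round(u))+2]);return (o+r*z/(c['R']@r)[2]).round(4)
for n,q in dict(plate2=(457,400),plate1=(476,400),casting=(510,440),jawtop=(408,400),tab1=(475,575),tab2=(452,285)).items(): print(n,P(*q))
def kn(u,v,z): return onplane(c,120+u/2.4,40+v/2.4,z)
a=kn(302,416,.067);k=kn(8,262,.095);r=(k-a)[:2];print("lever angle",np.arctan2(r[1],r[0])+2*np.pi-(np.arctan2(-.0205,-.0926)+2*np.pi),np.linalg.norm(r))
E
```

```text
plate2 [ 0.5713 -0.0042  0.0624]
plate1 [0.5728 0.0017 0.0617]
casting [0.5885 0.0095 0.0613]
jawtop [ 0.5684 -0.0198  0.0607]
tab1 [ 0.6159 -0.0079  0.0952]
tab2 [0.5302 0.0048 0.0954]
lever angle 0.4937527665824981 0.08675915260074105
```

Plates seat correctly: tops at 62 mm, tabs at 95 mm. The lever reading is doubtful because the knob is cut off by the image edge, so I'll check it from the fixed cameras.

```bash
python3 - <<'E'
from h import *
p,d,c=grab('top','16');crop(p,330,70,440,170,6,'pics/t16c.png')
p,d,c=load('pics/scene15.npz');crop(p,150,200,260,280,7,'pics/s16c.png')
E
```

```text
(no output)
```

View pics/t16c.png

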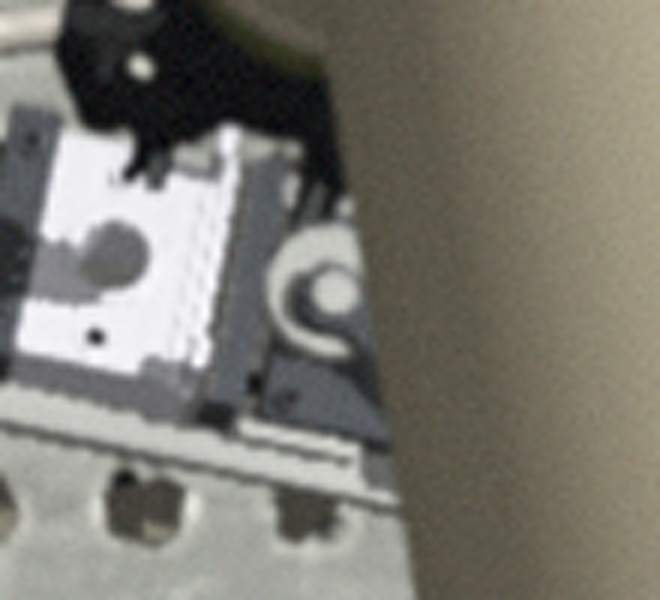

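View pics/s16c.png

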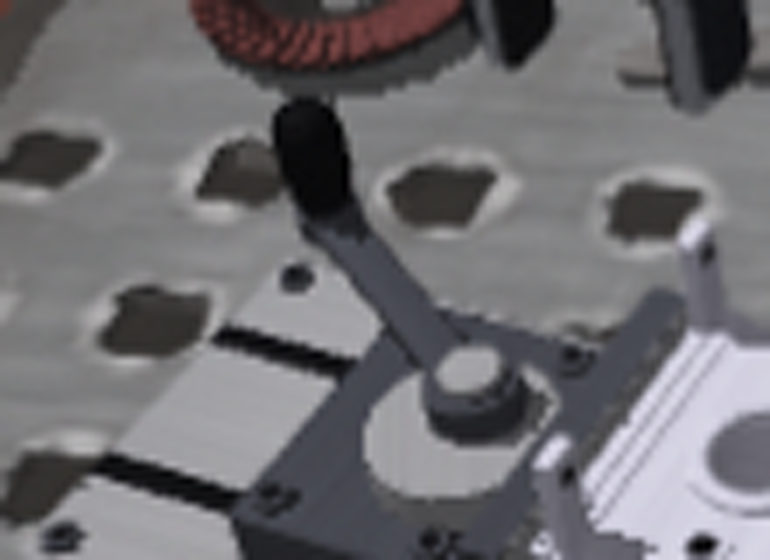

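```bash
python3 - <<'E'
from h import *
p,d,c=load('pics/scene15.npz')
k=onplane(c,150+302/7,200+115/7,.095);print(k)
r=k[:2]-[.5648,-.0534];r0=np.array([-.0926,-.0205])
print(np.linalg.norm(r),np.arctan2(r0[0]*r[1]-r0[1]*r[0],r0@r))
for t in (0,.5,.6,.7):
    C,S=np.cos(t),np.sin(t);q=np.array([.5648,-.0534])+np.array([[C,-S],[S,C]])@r0
    print(t,(proj(c,np.r_[q,.095])-[150,200])*7)
ps,ds,cs=load('pics/scene0.npz');k=onplane(cs,150+322/4.5,200+45/4.5,.095);r=k[:2]-[.5648,-.0534];print("at start",np.arctan2(r0[0]*r[1]-r0[1]*r[0],r0@r),np.linalg.norm(r))
E
```

```text
[ 0.50180578 -0.12058894  0.095     ]
0.09210116562072149 0.599740320670213
0 [493.17711639  63.38753643]
0.5 [329.22109547  97.62800494]
0.6 [297.82862759 110.27027791]
0.7 [267.49823497 124.70877042]
at start -0.028689832396016732 0.09158197397777103
```

The scene view suggests 0.60–0.65 rad, against 0.70 at the TCP before release. I'll measure it properly with the wrist camera above the knob.

```bash
python3 -c "
from go import *
mv((.532,-.128,.17),77.6)"
```

```text
t 19.5 now head 77.55 [0.5669 0.0046 0.1993] -> rot [-0.05  0.01 -0.01] shift [  29.3 -137.    -5.5] F [ 0.5  1.3 -0.3] gap 45.3
```

Call:
{"fn": "jog_arm", "kwargs": {"rows": [[[0,0,0,0,-40,-5.5,45],[0,0,0,0,-80,-5.5,45],[0,0,0,0,-120,-5.5,45],[0,0,0,15,-137,-5.5,45],[0,0,0,29,-137,-5.5,45],[0,0,0,29,-137,-5.5,45],[0,0,0,29,-137,-5.5,45]]]}}

```text
time: 20.08
eef_pos: [0.5314, -0.1272, 0.1701]
tcp_rot: [2.955, 1.57, 2.737]
ft_force: [0.4, 0.3, 0.1]
finger_gap: 0.524
```

```bash
python3 - <<'E'
from go import *
mv((.474,-.068,.12),77.6)
p,d,c=grab('wrist','17');crop(p,200,60,440,320,2.3,'pics/w17c.png')
E
```

```text
t 20.08 now head 77.48 [ 0.5314 -0.1272  0.1701] -> rot [-0.12 -0.06 -0.01] shift [ 50.2  45.4 -68.8] F [0.4 0.3 0.1] gap 44.7
```

View pics/w17c.png

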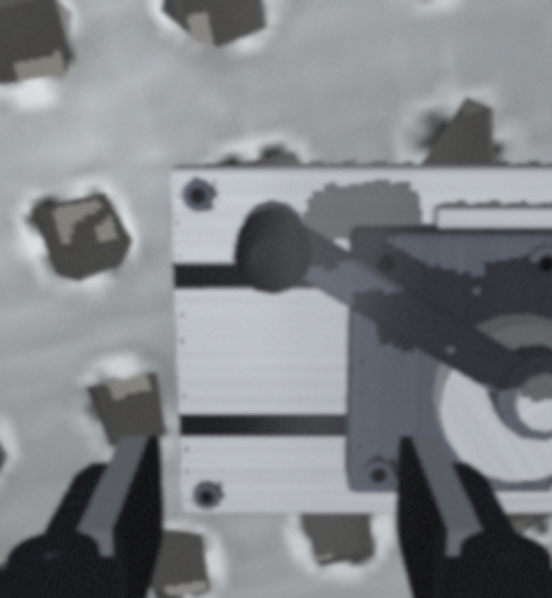

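Knob top disc at crop (272,253). Computing its angle.

```bash
python3 - <<'E'
from h import *
r0=np.array([-.0926,-.0205]);P=np.array([.5648,-.0534])
for f,k in (('12',(237,290)),('17',(271,254))):
    p,d,c=load(f'pics/wrist{f}.npz');K=onplane(c,200+k[0]/2.3,60+k[1]/2.3,.096);r=K[:2]-P
    print(f,K.round(4),np.linalg.norm(r),np.arctan2(r0[0]*r[1]-r0[1]*r[0],r0@r))
E
```

```text
12 [ 0.4704 -0.0726  0.096 ] 0.09633323626605295 -0.016755794168770564
17 [ 0.4978 -0.1214  0.096 ] 0.09542883848657135 0.5752215358962953
```

Now about 0.59 rad, against 0.70 at the TCP: either the lever eased back on release or the fingers flexed under load. I'll grip the knob again and look at it under load to find out.

```bash
python3 -c "
from go import *
mv((.4992,-.1219,.09),112)"
```

```text
t 20.13 now head 77.53 [ 0.532  -0.1268  0.1707] -> rot [-3.447e+01  1.000e-02 -2.000e-02] shift [ 80.7  -2.3 -33.1] F [-0.  0. -0.] gap 44.9
```

Call:
{"fn": "jog_arm", "kwargs": {"rows": [[[-7,0,0,0,-2.3,-33,45],[-14,0,0,0,-2.3,-33,45],[-21,0,0,10,-2.3,-33,45],[-28,0,0,25,-2.3,-33,45],[-34.5,0,0,40,-2.3,-33,45],[-34.5,0,0,60,-2.3,-33,45],[-34.5,0,0,80,-2.3,-33,45],[-34.5,0,0,80,-2.3,-33,45],[-34.5,0,0,80,-2.3,-33,45],[-34.5,0,0,80,-2.3,-33,45]]]}}

```text
time: 20.97
eef_pos: [0.5001, -0.1222, 0.0918]
tcp_rot: [-0.408, 1.569, -0.024]
ft_force: [0.2, -0.5, 0.3]
finger_gap: 0.527
```

Call:
{"fn": "jog_arm", "kwargs": {"rows": [[[0,0,0,0,0,0,0],[0,0,0,0,0,0,0],[0,0,0,0,0,0,0],[0,0,0,0,0,0,0],[0,0,0,0,0,0,0]]]}}

```text
time: 21.38
eef_pos: [0.4998, -0.1223, 0.0917]
tcp_rot: [-0.175, 1.569, 0.208]
ft_force: [-2.2, 2.0, 7.5]
finger_gap: 0.214
```

```bash
python3 arc.py .03 .06 .09 .12 .15; python3 - <<'E'
from h import *
p,d,c=grab('wrist','18');crop(p,200,100,440,360,2.3,'pics/w18c.png')
p,d,c=grab('scene','18');crop(p,150,200,260,280,7,'pics/s18c.png')
E
```

```text
radius 0.09470639308835094 theta 0.596892254072837
0.03 rot -1.72 shift [ 0.  -2.6  1.2]
0.06 rot -3.44 shift [ 0.  -5.1  2.5]
0.09 rot -5.16 shift [ 0.  -7.6  3.9]
0.12 rot -6.88 shift [  0.  -10.    5.4]
0.15 rot -8.59 shift [  0.  -12.4   6.9]
```

View pics/w18c.png

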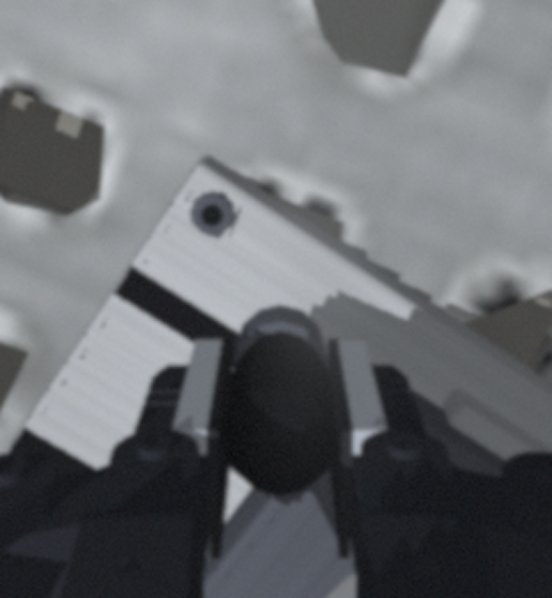

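View pics/s18c.png

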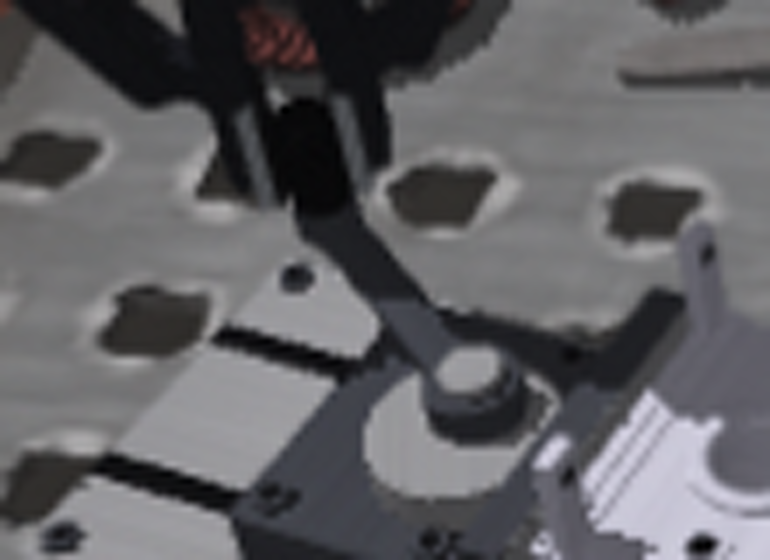

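Call:
{"fn": "jog_arm", "kwargs": {"rows": [[[-1.7,0,0,0,-2.6,1.2,0],[-3.4,0,0,0,-5.1,2.5,0],[-5.2,0,0,0,-7.6,3.9,0],[-6.3,0,0,0,-9.2,4.9,0],[-6.3,0,0,0,-9.2,4.9,0]]]}}

```text
time: 21.9
eef_pos: [0.5066, -0.1281, 0.0916]
tcp_rot: [1.603, 1.568, 2.097]
ft_force: [-10.4, 6.6, 16.0]
finger_gap: 0.213
```

```bash
python3 arc.py .03 .06 .09 .12 .15; python3 - <<'E'
from h import *
p,d,c=grab('wrist','19');crop(p,200,100,440,360,2.3,'pics/w19c.png')
p,d,c=grab('scene','19');crop(p,150,200,260,280,7,'pics/s19c.png')
E
```

```text
radius 0.09469256548269778 theta 0.6904016338118364
0.03 rot -1.72 shift [-0.  -2.6  1.2]
0.06 rot -3.44 shift [-0.  -5.1  2.4]
0.09 rot -5.16 shift [-0.  -7.6  3.8]
0.12 rot -6.88 shift [ -0.  -10.1   5.2]
0.15 rot -8.59 shift [ -0.  -12.5   6.7]
```

View pics/w19c.png

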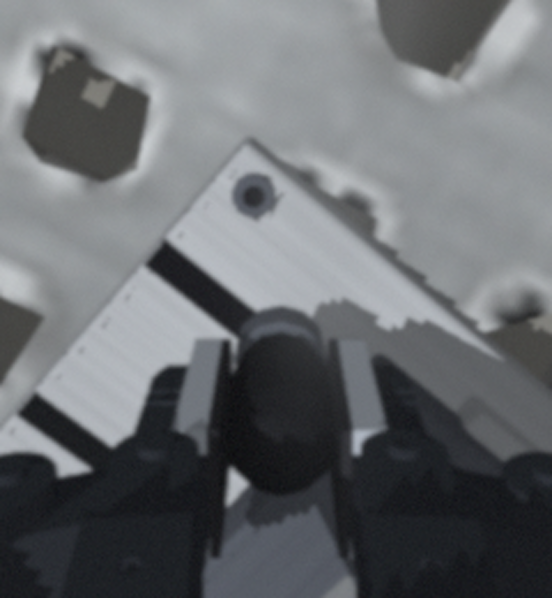

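View pics/s19c.png

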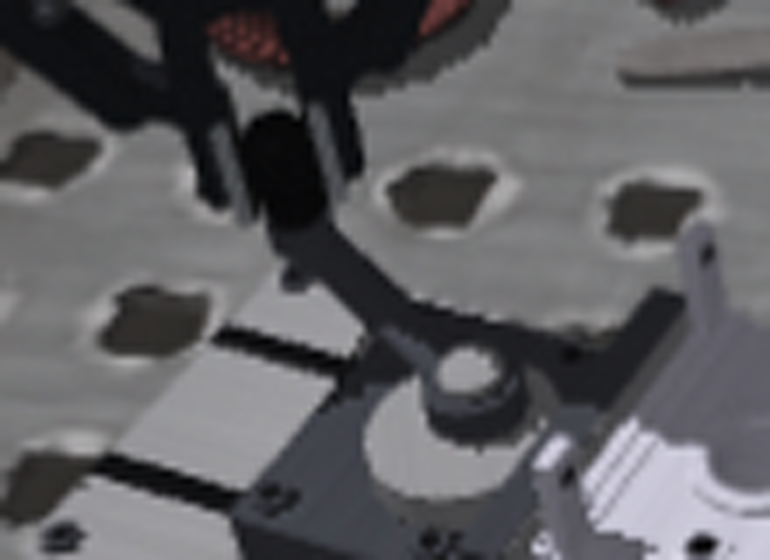

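The knob moved with the gripper, so the lever really is at 0.69 rad now. I'll open only slightly to see whether it eases back by itself.

Call:
{"fn": "jog_arm", "kwargs": {"rows": [[[0,0,0,0,0,0,26],[0,0,0,0,0,0,26],[0,0,0,0,0,0,26],[0,0,0,0,0,0,26]]]}}

```text
time: 22.33
eef_pos: [0.5061, -0.1277, 0.0907]
tcp_rot: [1.842, 1.568, 2.336]
ft_force: [-7.9, 6.4, 5.5]
finger_gap: 0.303
```

```bash
python3 - <<'E'
from h import *
p,d,c=grab('wrist','20');crop(p,200,100,440,360,2.3,'pics/w20c.png');o=get_obs();print(o['eef_pos'],o['ft_force'])
E
```

```text
[ 0.50611409 -0.12763351  0.09064589] [-7.09969411  5.70887148  4.70935258]
```

View pics/w20c.png

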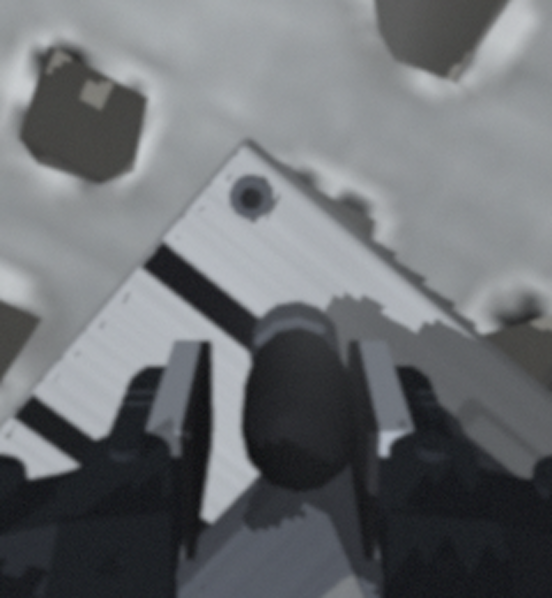

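The knob follows the rear finger, so the packed gap pushes the lever back elastically. I'll check how far closed the jaw was in the released state (wrist 15).

```bash
python3 - <<'E'
from gap import *
for f in ('2','15'):
    p,d,c=load(f"pics/wrist{f}.npz");g=cv2.cvtColor(p,cv2.COLOR_RGB2GRAY).astype(float)
    if f=='15':
        crop(p,285,140,335,265,6,'pics/w15d.png')
        for v in (180,205,230): print(v,g[v-1:v+2,290:330].mean(0).astype(int).tolist())
E
```

```text
180 [95, 94, 96, 96, 95, 97, 99, 110, 119, 114, 99, 91, 91, 92, 93, 108, 148, 201, 230, 236, 234, 230, 223, 206, 187, 197, 219, 226, 229, 227, 221, 206, 193, 203, 216, 220, 220, 221, 220, 220]
205 [92, 94, 94, 94, 94, 94, 93, 101, 117, 123, 108, 93, 90, 90, 92, 100, 131, 184, 224, 234, 234, 230, 223, 207, 188, 199, 222, 229, 230, 226, 221, 207, 198, 206, 216, 221, 221, 221, 221, 221]
230 [92, 91, 92, 93, 93, 92, 92, 96, 105, 111, 106, 96, 91, 90, 90, 96, 123, 178, 222, 232, 232, 230, 223, 207, 185, 191, 217, 227, 228, 226, 220, 207, 201, 213, 219, 221, 222, 221, 221, 221]
```

View pics/w15d.png

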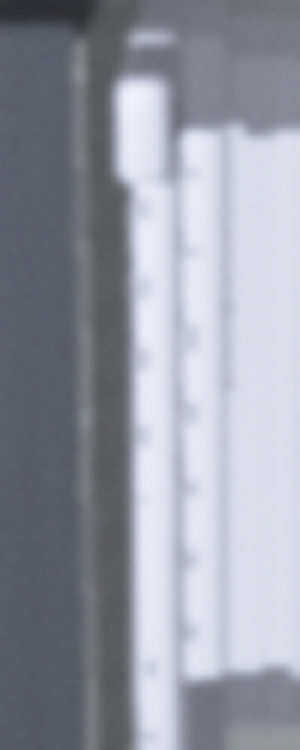

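The jaw bevel edge stands 5.9 mm from the outer plate, where contact is 6.0, so jaw, plates and casting are touching with no gaps. I'll unload slowly rather than snap open, so the lever keeps as much preload as it can hold.

```bash
python3 arc.py -.01 -.02 -.03 -.04 -.05 -.06 .03 .06
```

```text
radius 0.09462901273104127 theta 0.6839707073429344
-0.01 rot 0.57 shift [ 0.   0.9 -0.4]
-0.02 rot 1.15 shift [ 0.   1.7 -0.7]
-0.03 rot 1.72 shift [ 0.   2.6 -1.1]
-0.04 rot 2.29 shift [ 0.   3.5 -1.4]
-0.05 rot 2.86 shift [ 0.   4.4 -1.8]
-0.06 rot 3.44 shift [ 0.   5.3 -2.1]
0.03 rot -1.72 shift [-0.  -2.6  1.2]
0.06 rot -3.44 shift [-0.  -5.1  2.4]
```

Call:
{"fn": "jog_arm", "kwargs": {"rows": [[[0,0,0,0,0.4,-0.2,26],[0,0,0,0,0.9,-0.4,26],[0,0,0,0,0.9,-0.4,26]]]}}

```text
time: 22.63
eef_pos: [0.5056, -0.1271, 0.0907]
tcp_rot: [1.733, 1.568, 2.227]
ft_force: [-4.8, 5.8, 4.6]
finger_gap: 0.305
```

Call:
{"fn": "jog_arm", "kwargs": {"rows": [[[0,0,0,0,0.4,-0.2,26],[0,0,0,0,0.9,-0.4,26],[0,0,0,0,0.9,-0.4,26]]]}}

```text
time: 22.88
eef_pos: [0.5051, -0.1266, 0.0907]
tcp_rot: [1.515, 1.569, 2.009]
ft_force: [-3.5, 5.1, 2.6]
finger_gap: 0.304
```

Call:
{"fn": "jog_arm", "kwargs": {"rows": [[[0,0,0,0,0.4,-0.2,26],[0,0,0,0,0.9,-0.4,26],[0,0,0,0,0.9,-0.4,26]]]}}

```text
time: 23.13
eef_pos: [0.5046, -0.126, 0.0908]
tcp_rot: [1.233, 1.569, 1.727]
ft_force: [-2.4, 5.2, 1.6]
finger_gap: 0.307
```

Call:
{"fn": "jog_arm", "kwargs": {"rows": [[[0,0,0,0,0.4,-0.2,26],[0,0,0,0,0.9,-0.4,26],[0,0,0,0,0.9,-0.4,26]]]}}

```text
time: 23.38
eef_pos: [0.5042, -0.1257, 0.0908]
tcp_rot: [0.536, 1.569, 1.029]
ft_force: [-1.3, 6.9, 3.9]
finger_gap: 0.305
```

Call:
{"fn": "jog_arm", "kwargs": {"rows": [[[0,0,0,0,0.4,-0.2,26],[0,0,0,0,0.9,-0.4,26],[0,0,0,0,0.9,-0.4,26]]]}}

```text
time: 23.63
eef_pos: [0.5036, -0.1255, 0.0907]
tcp_rot: [0.078, 1.569, 0.571]
ft_force: [0.2, 5.3, 2.3]
finger_gap: 0.307
```

Call:
{"fn": "jog_arm", "kwargs": {"rows": [[[0,0,0,0,0.4,-0.2,26],[0,0,0,0,0.9,-0.4,26],[0,0,0,0,0.9,-0.4,26]]]}}

```text
time: 23.88
eef_pos: [0.5024, -0.1255, 0.0904]
tcp_rot: [-0.269, 1.571, 0.224]
ft_force: [0.4, 3.0, 1.0]
finger_gap: 0.307
```

Call:
{"fn": "jog_arm", "kwargs": {"rows": [[[0,0,0,0,0.4,-0.2,26],[0,0,0,0,0.9,-0.4,26],[0,0,0,0,0.9,-0.4,26]]]}}

```text
time: 24.13
eef_pos: [0.5013, -0.1253, 0.0902]
tcp_rot: [-2.687, 1.57, -2.195]
ft_force: [0.4, 1.1, -0.0]
finger_gap: 0.299
```

```bash
python3 - <<'E'
from h import *
p,d,c=grab('wrist','21');crop(p,200,100,440,360,2.3,'pics/w21c.png');o=get_obs();print(o['eef_pos'],o['ft_force'])
E
python3 arc.py .02
```

```text
[ 0.50137707 -0.12532932  0.09024077] [-0.04608166  1.37869885  0.92438289]
radius 0.09589732019656913 theta 0.6302935307473616
0.02 rot -1.15 shift [ 0.  -1.8  0.7]
```

View pics/w21c.png

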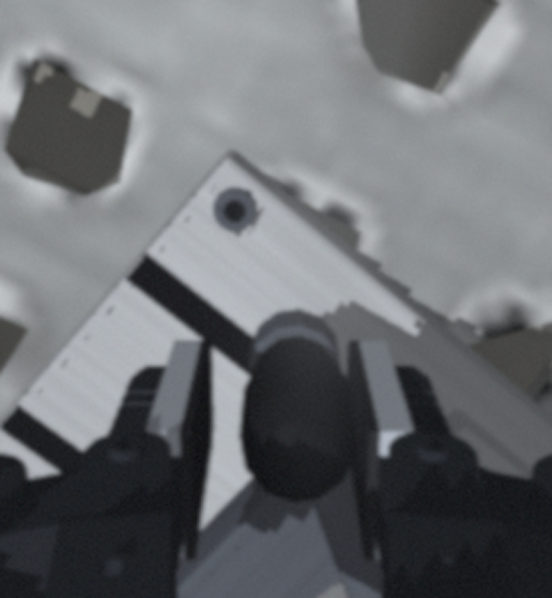

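The lever comes to rest near 0.59 rad with almost no force, so that is its balance point. I'll do one firmer push with a dwell to see if everything beds in tighter.

Call:
{"fn": "jog_arm", "kwargs": {"rows": [[[0,0,0,0,3.5,-1,26],[0,0,0,0,3.5,-1,26],[0,0,0,0,3.5,-1,0],[0,0,0,0,3.5,-1,0],[0,0,0,0,3.5,-1,0],[0,0,0,0,3.5,-1,0]]]}}

```text
time: 24.68
eef_pos: [0.4987, -0.1225, 0.0903]
tcp_rot: [2.544, 1.57, 3.036]
ft_force: [-4.3, 0.3, 5.7]
finger_gap: 0.218
```

```bash
python3 arc.py .03 .06 .09 .12 .15 .17; python3 -c "
from go import *
mv((.5,0,.09),112)"
```

```text
radius 0.09564969320050055 theta 0.5897091565994006
0.03 rot -1.72 shift [-0.  -2.7  0.9]
0.06 rot -3.44 shift [-0.  -5.4  1.9]
0.09 rot -5.16 shift [-0.  -8.1  3. ]
0.12 rot -6.88 shift [ -0.  -10.7   4.2]
0.15 rot -8.59 shift [ -0.  -13.3   5.5]
0.17 rot -9.74 shift [ -0.  -15.    6.3]
t 24.68 now head 118.21 [ 0.4987 -0.1225  0.0903] -> rot [ 6.21 -0.03 -0.02] shift [  0.3 107.3  59.1] F [-4.3  0.3  5.7] gap 18.6
```

Call:
{"fn": "jog_arm", "kwargs": {"rows": [[[-1,0,0,0,-2.7,0.9,0],[-2,0,0,0,-5.4,1.9,0],[-3,0,0,0,-8.1,3,0],[-4,0,0,0,-10.7,4.2,0],[-4,0,0,0,-10.7,4.2,0]]]}}

```text
time: 25.1
eef_pos: [0.5055, -0.1284, 0.0902]
tcp_rot: [2.166, 1.564, 2.731]
ft_force: [-18.7, 6.6, 20.1]
finger_gap: 0.213
```

Call:
{"fn": "jog_arm", "kwargs": {"rows": [[[-1,0,0,0,-2.6,1.3,0],[-1.5,0,0,0,-4.3,2.1,0],[-1.5,0,0,0,-4.3,2.1,0],[-1.5,0,0,0,-4.3,2.1,0],[-1.5,0,0,0,-4.3,2.1,0],[-1.5,0,0,0,-4.3,2.1,0],[-1.5,0,0,0,-4.3,2.1,0]]]}}

```text
time: 25.68
eef_pos: [0.5081, -0.1305, 0.0901]
tcp_rot: [2.18, 1.561, 2.77]
ft_force: [-25.5, 9.0, 25.8]
finger_gap: 0.216
```

```bash
python3 arc.py -.02 -.04 -.06 -.08 -.1 -.12 -.14 -.16; python3 -c "
from go import *
mv((.5,0,.09),112);print(get_obs()['joint_positions'][6])
p,d,c=grab('scene','22');crop(p,150,200,310,320,4.5,'pics/s22c.png')"
```

```text
radius 0.09569482975694084 theta 0.7185869640295817
-0.02 rot 1.15 shift [ 0.   1.8 -0.6]
-0.04 rot 2.29 shift [ 0.   3.6 -1.2]
-0.06 rot 3.44 shift [ 0.1  5.5 -1.8]
-0.08 rot 4.58 shift [ 0.1  7.3 -2.3]
-0.1 rot 5.73 shift [ 0.1  9.1 -2.8]
-0.12 rot 6.88 shift [ 0.1 11.  -3.2]
-0.14 rot 8.02 shift [ 0.1 12.9 -3.7]
-0.16 rot 9.17 shift [ 0.1 14.8 -4. ]
t 25.68 now head 123.82 [ 0.5081 -0.1305  0.0901] -> rot [11.82 -0.36 -0.41] shift [  0.6 112.9  65.9] F [-25.5   9.   25.8] gap 18.4
2.4058476648374243
```

View pics/s22c.png

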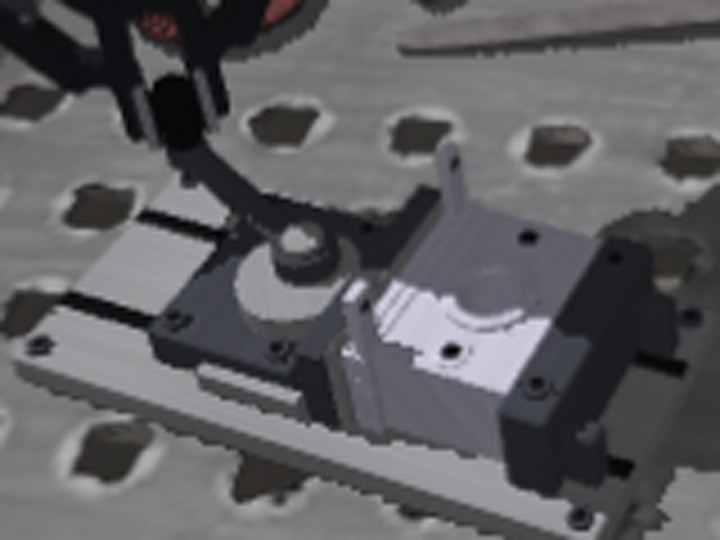

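About 26 N at 0.72 rad, which is plenty. Now unloading slowly.

Call:
{"fn": "jog_arm", "kwargs": {"rows": [[[0.5,0,0,0,1,-0.4,0],[1,0,0,0,2,-0.8,0],[1.5,0,0,0,3,-1.2,0],[2,0,0,0,4,-1.6,0],[2.5,0,0,0,5,-2,0],[3,0,0,0,6,-2.2,0],[3,0,0,0,6,-2.2,0]]]}}

```text
time: 26.32
eef_pos: [0.504, -0.1273, 0.0902]
tcp_rot: [2.257, 1.564, 2.794]
ft_force: [-19.5, 5.9, 18.9]
finger_gap: 0.213
```

Call:
{"fn": "jog_arm", "kwargs": {"rows": [[[0.5,0,0,0,1,-0.3,0],[1,0,0,0,2,-0.6,0],[1,0,0,0,2,-0.6,0],[1,0,0,0,2,-0.6,0]]]}}

```text
time: 26.65
eef_pos: [0.5028, -0.1262, 0.0902]
tcp_rot: [2.305, 1.565, 2.825]
ft_force: [-16.8, 4.7, 16.6]
finger_gap: 0.216
```

```bash
python3 arc.py -.02 -.04
```

```text
radius 0.09565662110575138 theta 0.6478134614319662
-0.02 rot 1.15 shift [ 0.   1.8 -0.6]
-0.04 rot 2.29 shift [ 0.   3.6 -1.2]
```

Call:
{"fn": "jog_arm", "kwargs": {"rows": [[[0.5,0,0,0,1,-0.3,0],[1,0,0,0,2,-0.6,0],[1.5,0,0,0,3,-1,0],[1.5,0,0,0,3,-1,0]]]}}

```text
time: 26.98
eef_pos: [0.5009, -0.1246, 0.0902]
tcp_rot: [2.429, 1.566, 2.922]
ft_force: [-14.1, 2.4, 14.9]
finger_gap: 0.213
```

Call:
{"fn": "jog_arm", "kwargs": {"rows": [[[0.5,0,0,0,1,-0.3,0],[1,0,0,0,2,-0.6,0],[1,0,0,0,2,-0.6,0]]]}}

```text
time: 27.23
eef_pos: [0.4997, -0.1234, 0.0903]
tcp_rot: [2.533, 1.567, 3.009]
ft_force: [-11.8, 0.6, 12.8]
finger_gap: 0.213
```

```bash
python3 arc.py -.02 -.04
```

```text
radius 0.09559397755441763 theta 0.6043034690138516
-0.02 rot 1.15 shift [ 0.   1.8 -0.6]
-0.04 rot 2.29 shift [ 0.   3.6 -1.2]
```

Call:
{"fn": "jog_arm", "kwargs": {"rows": [[[0,0,0,0,0,0,21],[0,0,0,0,0,0,22],[0,0,0,0,0,0,24],[0,0,0,0,0,0,26],[0,0,0,0,0,0,28],[0,0,0,0,0,0,30]]]}}

```text
time: 27.73
eef_pos: [0.5016, -0.1236, 0.0903]
tcp_rot: [-0.701, 1.57, -0.226]
ft_force: [-0.6, -0.1, -0.5]
finger_gap: 0.35
```

```bash
python3 - <<'E'
from h import *
p,d,c=grab('wrist','23');crop(p,200,100,440,360,2.3,'pics/w23c.png');o=get_obs();print(o['eef_pos'],o['ft_force'])
E
```

```text
[ 0.50152402 -0.12363963  0.09033015] [ 1.0326296  -1.28815679 -0.11108533]
```

View pics/w23c.png

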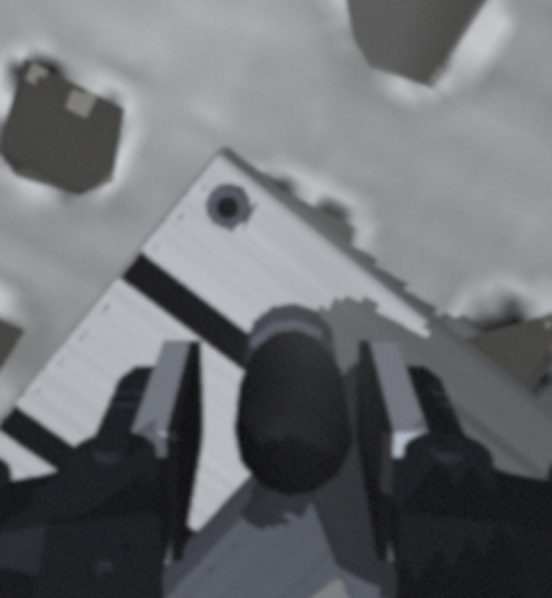

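```bash
python3 - <<'E'
from gap import *
p,d,c=load("pics/wrist15.npz");g=cv2.cvtColor(p,cv2.COLOR_RGB2GRAY).astype(float)
def peak(v,lo,hi,s=1):
    r=s*g[v-1:v+2,lo:hi].mean(0);k=int(r.argmax());k=min(max(k,1),len(r)-2);a,b,e=r[k-1:k+2];return lo+k+.5*(a-e)/(a-2*b+e)
B=[onplane(c,peak(v,294,304),v,.061)[:2] for v in range(165,250,4)]
L=[onplane(c,edge(g,v,302,311,1),v,.062)[:2] for v in range(165,250,4)]
M=[onplane(c,peak(v,311,318,-1),v,.062)[:2] for v in range(165,250,4)]
N=[onplane(c,peak(v,319,325,-1),v,.0615)[:2] for v in range(165,250,4)]
# fence-side casting edge
E_=[onplane(c,edge(g,v,390,412,-1),v,.061)[:2] for v in range(150,175,4)]
fs=[fit(x) for x in (B,L,M,N,E_)]
n=fs[3][2]
for nm,f in zip("bevel plate2L mid plate1R castF".split(),fs): print(nm,f[0].round(2),round(f[1],2),((f[0]-fs[3][0])@n).round(2),f[3].round(2))
p,d,c=load("pics/wrist2.npz");g=cv2.cvtColor(p,cv2.COLOR_RGB2GRAY).astype(float)
B=[onplane(c,peak(v,284,296),v,.061)[:2] for v in range(124,234,4)];C=[onplane(c,edge(g,v,312,326,1),v,.061)[:2] for v in range(124,234,4)]
b,cc=fit(B),fit(C);print("w2 bevel",((b[0]-cc[0])@cc[2]).round(2), "abs casting line at x=568.85:",cc[0])
E
```

```text
bevel [570.43 -13.26] -12.31 -17.89 0.13
plate2L [574.51  -7.95] -12.62 -11.83 0.09
mid [575.76  -2.24] -12.38 -5.98 0.1
plate1R [574.12   4.25] -12.56 0.0 0.04
castF [552.71  70.83] -12.1 60.33 0.04
w2 bevel -21.18 abs casting line at x=568.85: [568.85432166   4.99448857]
```

In the freed state the jaw, plates and casting all touch: plate faces at −5.98 and −11.83 mm, bevel edge at −17.89 mm (nominal −6, −12, −18). The jaw has travelled 3.3 mm relative to the casting and about 3.7 mm in all, and the casting has seated about 0.4 mm into the fence. The 3.7 mm matches 0.59 rad. Backing off.

Call:
{"fn": "jog_arm", "kwargs": {"rows": [[[0,0,0,0,2.5,0,45],[0,0,0,0,2.5,0,45],[0,0,0,0,2.5,0,45],[0,0,0,-15,2.5,0,45],[0,0,0,-40,2.5,0,45],[0,0,0,-80,2.5,0,45],[0,0,0,-110,2.5,0,45],[0,0,0,-110,2.5,0,45]]]}}

```text
time: 28.45
eef_pos: [0.5029, -0.122, 0.2066]
tcp_rot: [-0.524, 1.562, -0.049]
ft_force: [0.6, 0.3, 0.5]
finger_gap: 0.527
```

```bash
python3 -c "
from go import *
mv((.545,-.09,.215),77.6)"
```

```text
t 28.45 now head 117.2 [ 0.5029 -0.122   0.2066] -> rot [39.6   0.53  0.1 ] shift [-8.1  9.2 52.1] F [0.6 0.3 0.5] gap 45.0
```

Call:
{"fn": "jog_arm", "kwargs": {"rows": [[[7,0,0,0,9,52,45],[14,0,0,-10,9,52,45],[21,0,0,-10,9,52,45],[28,0,0,-10,9,52,45],[35,0,0,-10,9,52,45],[39.6,0,0,-10,9,52,45],[39.6,0,0,-10,9,52,45],[39.6,0,0,-10,9,52,45]]]}}

```text
time: 29.12
eef_pos: [0.5423, -0.0894, 0.2102]
tcp_rot: [1.844, 1.571, 1.631]
ft_force: [-1.2, 0.1, 0.5]
finger_gap: 0.526
```

```bash
python3 - <<'E'
from go import *
mv((.474,-.068,.12),77.6)
p,d,c=grab('wrist','24');crop(p,160,50,480,310,2.4,'pics/w24c.png')
p,d,c=grab('scene','24');crop(p,140,190,430,330,2.7,'pics/s24c.png')
E
```

```text
t 29.12 now head 77.8 [ 0.5423 -0.0894  0.2102] -> rot [ 0.2 -0.  -0. ] shift [ 90.2   6.5 -71.3] F [-1.2  0.1  0.5] gap 44.9
```

View pics/w24c.png

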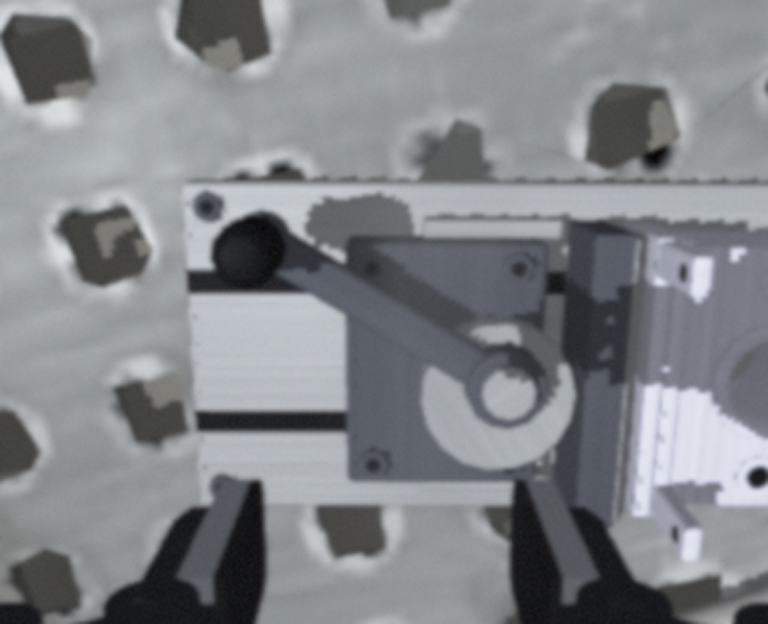

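View pics/s24c.png

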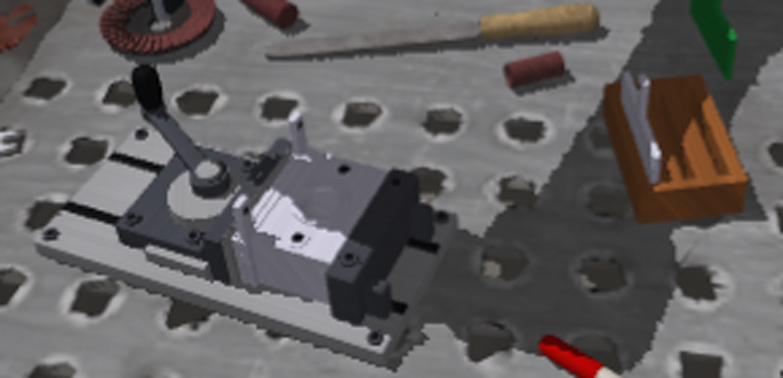

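```bash
python3 - <<'E'
from h import *
p,d,c=load('pics/wrist24.npz')
k=onplane(c,160+241/2.4,50+249/2.4,.096);a=onplane(c,160+510/2.4,50+393/2.4,.067);r0=np.array([-.0926,-.0205])
for P in (a[:2],np.array([.5648,-.0534])):
    r=k[:2]-P;print(k,P,np.linalg.norm(r),np.arctan2(r0[0]*r[1]-r0[1]*r[0],r0@r))
E
```

```text
[ 0.49693392 -0.12100494  0.096     ] [ 0.56450748 -0.05241975] 0.09628142805328177 0.5749593360641945
[ 0.49693392 -0.12100494  0.096     ] [ 0.5648 -0.0534] 0.09579265211409949 0.5656020867885881
```

The lever is free and steady near 0.58 rad. When the fingers open suddenly under load, the lever can rebound past the preload its friction would hold. I have time, so I'll load it once more with one finger, tool aligned to the arc, and back off very slowly.

```bash
python3 -c "
from go import *
mv((.4991,-.1218,.21),17.6);mv((.4991,-.1218,.14),-43.5)"
```

```text
t 29.22 now head 77.79 [ 0.5423 -0.0895  0.2102] -> rot [60.19 -0.   -0.  ] shift [  0.2 -40.7 -35.4] F [-1.   0.8  0.7] gap 45.0
t 29.22 now head 77.79 [ 0.5423 -0.0895  0.2102] -> rot [ 1.2129e+02 -1.0000e-02 -0.0000e+00] shift [ 70.2 -40.7 -35.4] F [-1.   0.8  0.7] gap 45.0
```

Call:
{"fn": "jog_arm", "kwargs": {"rows": [[[7,0,0,0,-20,-18,30],[14,0,0,0,-40.7,-35.4,30],[21,0,0,0,-40.7,-35.4,30],[28,0,0,0,-40.7,-35.4,30],[35,0,0,0,-40.7,-35.4,30],[42,0,0,0,-40.7,-35.4,30],[49,0,0,0,-40.7,-35.4,30],[56,0,0,0,-40.7,-35.4,30],[63,0,0,0,-40.7,-35.4,30],[70,0,0,0,-40.7,-35.4,30]]]}}

```text
time: 30.05
eef_pos: [0.499, -0.1218, 0.2103]
tcp_rot: [2.121, 1.571, 0.679]
ft_force: [-0.5, -0.5, 0.5]
finger_gap: 0.352
```

Call:
{"fn": "jog_arm", "kwargs": {"rows": [[[7,0,0,0,0,0,30],[14,0,0,0,0,0,30],[21,0,0,15,0,0,30],[28,0,0,30,0,0,30],[35,0,0,45,0,0,30],[42,0,0,60,0,0,30],[49,0,0,70,0,0,30],[51.3,0,0,70,0,0,30],[51.3,0,0,70,0,0,30],[51.3,0,0,70,0,0,30]]]}}

```text
time: 30.88
eef_pos: [0.4991, -0.1217, 0.1404]
tcp_rot: [2.367, 1.571, 0.038]
ft_force: [0.6, -1.0, -0.2]
finger_gap: 0.35
```

```bash
python3 - <<'E'
from go import *
mv((.4991,-.1218,.092),-43.5);print(get_obs()['joint_positions'])
p,d,c=grab('wrist','25');crop(p,200,100,440,360,2.3,'pics/w25c.png')
k=np.array([.4991,-.1218,.096]);print((proj(c,k)-[200,100])*2.3)
E
```

```text
t 30.88 now head -43.49 [ 0.4991 -0.1217  0.1404] -> rot [ 0.01 -0.01 -0.01] shift [48.4  0.   0.1] F [ 0.6 -1.  -0.2] gap 29.9
[-0.31686077  0.19385258  0.51849909  1.91414968 -0.10968052  1.06084359
 -0.51183985]
[280.68777755 337.85642344]
```

View pics/w25c.png

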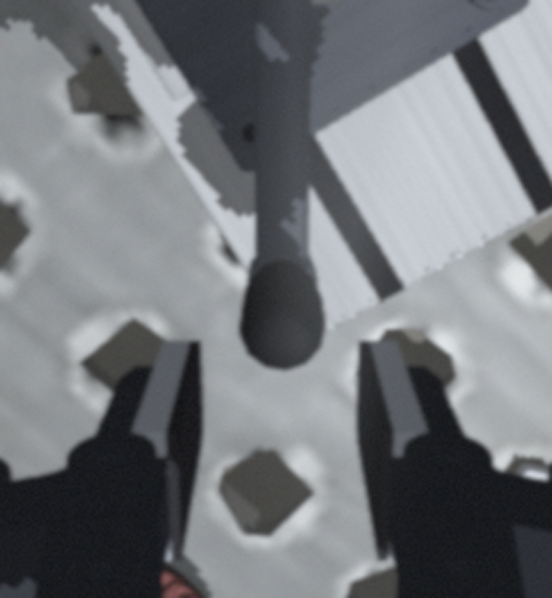

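Call:
{"fn": "jog_arm", "kwargs": {"rows": [[[0,0,0,20,0,0,30],[0,0,0,48,0,0,30],[0,0,0,48,0,0,30],[0,0,0,48,5,0,30],[-1.4,0,0,48,7.4,-0.1,30],[-2.8,0,0,48,9.8,-0.2,30],[-4.2,0,0,48,12.1,-0.4,30],[-5.7,0,0,48,14.5,-0.6,30],[-5.7,0,0,48,14.5,-0.6,30],[-5.7,0,0,48,14.5,-0.6,30]]]}}

```text
time: 31.77
eef_pos: [0.5087, -0.1296, 0.093]
tcp_rot: [-1.595, 1.566, 2.457]
ft_force: [-7.8, 8.3, 0.4]
finger_gap: 0.352
```

A clean 11.4 N along the arc. Backing off slowly now.

Call:
{"fn": "jog_arm", "kwargs": {"rows": [[[-0.6,0,0,0,1,-0.1,30],[-0.6,0,0,0,1,-0.1,30],[-0.6,0,0,0,1,-0.1,30],[-0.3,0,0,0,0.5,0,30],[0,0,0,0,0,0,30],[0.3,0,0,0,-0.5,0,30],[0.6,0,0,0,-1,0.1,30],[0.9,0,0,0,-1.5,0.1,30],[1.2,0,0,0,-2,0.1,30],[1.2,0,0,0,-2,0.1,30]]]}}

```text
time: 32.6
eef_pos: [0.5074, -0.1288, 0.0931]
tcp_rot: [-1.629, 1.567, 2.401]
ft_force: [-6.7, 6.4, -2.9]
finger_gap: 0.352
```

Call:
{"fn": "jog_arm", "kwargs": {"rows": [[[0.1,0,0,0,-0.2,0,30],[0.2,0,0,0,-0.4,0,30],[0.3,0,0,0,-0.6,0,30],[0.5,0,0,0,-0.8,0,30],[0.6,0,0,0,-1,0,30],[0.7,0,0,0,-1.2,0,30],[0.8,0,0,0,-1.4,0,30],[0.9,0,0,0,-1.6,0,30],[1,0,0,0,-1.8,0.1,30],[1.2,0,0,0,-2,0.1,30]]]}}

```text
time: 33.43
eef_pos: [0.5063, -0.128, 0.0932]
tcp_rot: [-1.705, 1.568, 2.304]
ft_force: [-4.2, 5.0, -5.3]
finger_gap: 0.351
```

Call:
{"fn": "jog_arm", "kwargs": {"rows": [[[0.1,0,0,0,-0.2,0,30],[0.2,0,0,0,-0.4,0,30],[0.3,0,0,0,-0.6,0,30],[0.5,0,0,0,-0.8,0,30],[0.6,0,0,0,-1,0,30]]]}}

```text
time: 33.85
eef_pos: [0.5057, -0.1277, 0.0933]
tcp_rot: [-1.781, 1.569, 2.218]
ft_force: [-3.8, 3.9, -3.9]
finger_gap: 0.351
```

Call:
{"fn": "jog_arm", "kwargs": {"rows": [[[0.1,0,0,0,-0.2,0,30],[0.2,0,0,0,-0.4,0,30],[0.3,0,0,0,-0.6,0,30],[0.5,0,0,0,-0.8,0,30],[0.6,0,0,0,-1,0,30]]]}}

```text
time: 34.27
eef_pos: [0.5055, -0.1277, 0.0931]
tcp_rot: [2.679, 1.57, 0.382]
ft_force: [-4.5, 2.6, 3.4]
finger_gap: 0.346
```

Call:
{"fn": "jog_arm", "kwargs": {"rows": [[[0.1,0,0,0,-0.2,0,30],[0.2,0,0,0,-0.4,0,30],[0.3,0,0,0,-0.6,0,30],[0.5,0,0,0,-0.8,0,30],[0.6,0,0,0,-1,0,30]]]}}

```text
time: 34.68
eef_pos: [0.5047, -0.127, 0.0925]
tcp_rot: [2.203, 1.57, -0.104]
ft_force: [-2.4, 2.4, 2.4]
finger_gap: 0.349
```

Call:
{"fn": "jog_arm", "kwargs": {"rows": [[[0.1,0,0,0,-0.2,0,30],[0.2,0,0,0,-0.4,0,30],[0.3,0,0,0,-0.6,0,30],[0.5,0,0,0,-0.8,0,30],[0.6,0,0,0,-1,0,30]]]}}

```text
time: 35.1
eef_pos: [0.5038, -0.1264, 0.0923]
tcp_rot: [1.991, 1.57, -0.326]
ft_force: [-0.8, 0.5, 0.3]
finger_gap: 0.353
```

Call:
{"fn": "jog_arm", "kwargs": {"rows": [[[0.1,0,0,0,-0.2,0,30],[0.2,0,0,0,-0.4,0,30],[0.3,0,0,0,-0.6,0,30],[0.5,0,0,0,-0.8,0,30],[0.6,0,0,0,-1,0,30]]]}}

```text
time: 35.52
eef_pos: [0.5029, -0.1258, 0.0923]
tcp_rot: [1.363, 1.571, -0.965]
ft_force: [0.3, 0.1, 1.1]
finger_gap: 0.353
```

```bash
python3 - <<'E'
from go import *
mv((.4991,-.1217,.0925),-46)
p,d,c=grab('wrist','26');crop(p,200,100,440,360,2.3,'pics/w26c.png')
E
```

```text
t 35.52 now head -43.4 [ 0.5029 -0.1258  0.0923] -> rot [ 2.6   0.   -0.01] shift [-0.2 -5.6 -0.4] F [0.3 0.1 1.1] gap 30.1
```

View pics/w26c.png

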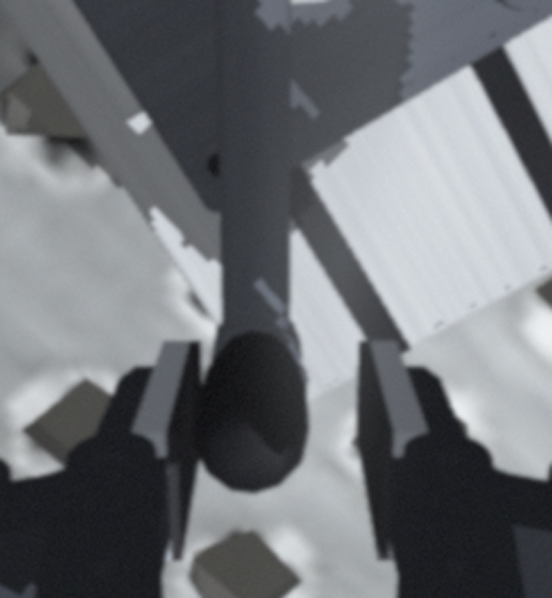

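The finger left the knob at zero force, with the lever a little tighter (~0.61 rad). Centring, rising and clearing away.

Call:
{"fn": "jog_arm", "kwargs": {"rows": [[[0,0,0,0,-1.5,0,30],[0,0,0,0,-3,0,30],[0,0,0,0,-4,0,36],[0,0,0,0,-4,0,36],[0,0,0,-15,-4,0,36],[0,0,0,-40,-4,0,36],[0,0,0,-80,-4,0,36],[0,0,0,-110,-4,0,36],[0,0,0,-130,-4,0,36],[0,0,0,-130,-4,0,36]]]}}

```text
time: 36.4
eef_pos: [0.502, -0.1233, 0.2268]
tcp_rot: [2.359, 1.564, 0.031]
ft_force: [0.1, -0.4, -0.0]
finger_gap: 0.425
```

```bash
python3 - <<'E'
from go import *
mv((.4991,-.1217,.0925),-43.5)
p,d,c=grab('wrist','27');crop(p,160,50,480,310,2.4,'pics/w27c.png')
p,d,c=grab('scene','27');crop(p,140,190,430,330,2.7,'pics/s27c.png')
E
```

```text
t 36.4 now head -43.38 [ 0.502  -0.1233  0.2268] -> rot [ 0.12 -0.28 -0.28] shift [134.3  -3.9   1.4] F [ 0.1 -0.4 -0. ] gap 36.3
```

View pics/w27c.png

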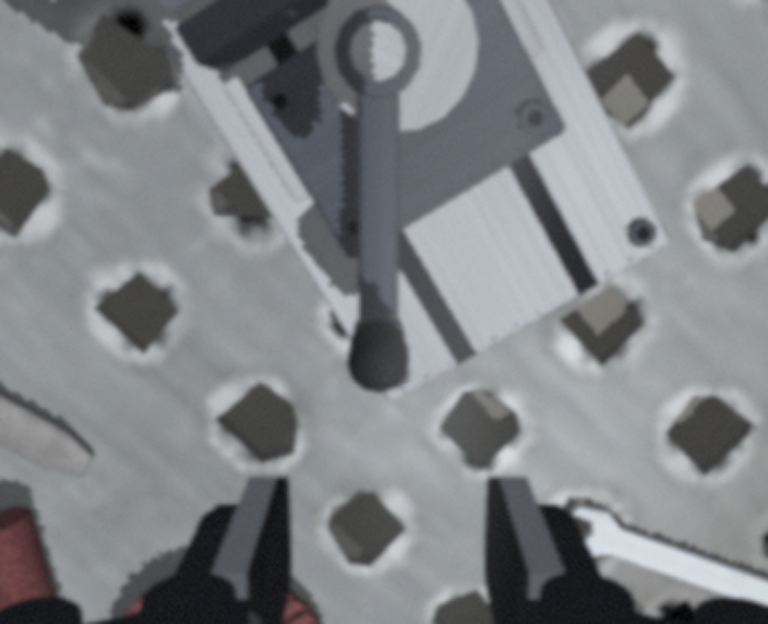

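View pics/s27c.png

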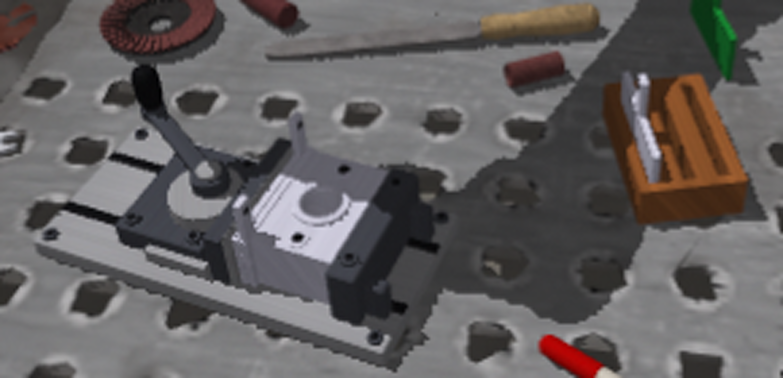

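Final view: the lever is free (knob at crop (379,357)), both plates are packed in the gap, and the third plate stands in the rack. The arm touches nothing. Handing in.

```bash
python3 -c "
from cell import *
print(get_obs()['time'],get_obs()['ft_force']);print(close_job())"
```

```text
36.5 [ 0.00585745  0.70462152 -0.86314712]
the job is handed in; nothing more can be done
None
```

I packed the gap with two plates, swung the lever anticlockwise until the clamp gripped, let go, and handed the job in at 36.5 s. One point is uncertain: the lever did not stay where I pushed it.

- **Packing:** The gap measured 14.7 to 15.1 mm, so I used the two end-tab plates from the middle and outer (+y) slots. The third plate, with the middle tab, stayed in the rack.
- **Plate checks:** The plate tops read 62 mm and the tabs 95 mm, which means both are down on the base. After clamping, the face, plate and jaw positions showed no gaps (5.98, 11.83 and 17.89 mm against a nominal 6, 12 and 18). The casting appeared to seat about 0.4 mm further toward the fence.
- **Clamp:** The lever began to stiffen near 0.58 to 0.60 rad. I pushed it to about 0.67 to 0.72 rad, 11 to 14 N at the knob on most pushes and 26 N on one.
- **What disagreed:** The task says the lever stays where it is left, but it eased back to about 0.59 rad after each release. After a last very slow unloading it rested near 0.6 rad, so the remaining preload is only what the lever's own friction holds. I did not test the grip by pulling on a plate.

At the last look the arm and gripper were clear of everything and nothing had fallen.

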